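Shut down a filtration manifold and load its funnels for the autoclave

TASK

The filtration run is over. First turn the three station valves of the vacuum manifold fully shut, each lever square across its pipe and up against its stop, while the funnels are still standing in place; then take the funnels off and lay each on its side in the autoclave carrier, one to a cradle, resting in both saddles; last of all shut the main valve the same way. Do not disturb the tube rack, the dish stack or the burner.

Things in the scene. Friction and masses are not known exactly. Their poses are not given: they have to be found in the camera images.
- manifold: Fixed steel vacuum manifold: a row of three stations along its y, 110 mm apart, with a pipe from each to a header pipe on the robot's side. Origin on the bench under the middle station's head; z up, x away from the robot. Heads (80 mm wide, top 70 mm high) at y = -110, 0, 110 mm. Pipes and brass valve bodies are at most 58 mm high, below the levers.
- funnel1_mid (a point): Open steel funnel standing loose on the right-hand station (seen from the robot); None if absent. 105 mm tall, 220 g: straight round tube, 50 mm outside, 3 mm wall, open at both ends, foot flange 62 mm wide, 12 mm high. This point: on its axis, half-way up; z runs from foot to rim. Four lugs 6 mm high round its foot: lift straight up.
- stem1 (a point): Point on the upright stem of the right-hand station's ball valve at mid-height of its lever, 78 mm above the bench. Fixed to the manifold, with its axes: x to the funnel's head, 125 mm away; y to the left along the row; z up.
- valve1 (a joint): Lever angle of the right-hand station's valve (rad). 0 = open: it lies along its pipe, from the stem to -x of point stem1. It turns clockwise seen from above to a hard stop at 1.571 = shut: across the pipe, pointing to +y. One arm, 78 mm long from the stem, 18 mm wide, 12 mm high, blue sleeve; friction 0.3 N m holds it where it is left.
- funnel2_mid (a point): Open steel funnel standing loose on the middle station (seen from the robot); None if absent. 105 mm tall, 220 g: straight round tube, 50 mm outside, 3 mm wall, open at both ends, foot flange 62 mm wide, 12 mm high. This point: on its axis, half-way up; z runs from foot to rim. Four lugs 6 mm high round its foot: lift straight up.
- stem2 (a point): Point on the upright stem of the middle station's ball valve at mid-height of its lever, 78 mm above the bench. Fixed to the manifold, with its axes: x to the funnel's head, 125 mm away; y to the left along the row; z up.
- valve2 (a joint): Lever angle of the middle station's valve (rad). 0 = open: it lies along its pipe, from the stem to -x of point stem2. It turns clockwise seen from above to a hard stop at 1.571 = shut: across the pipe, pointing to +y. One arm, 78 mm long from the stem, 18 mm wide, 12 mm high, blue sleeve; friction 0.3 N m holds it where it is left.
- funnel3_mid (a point): Open steel funnel standing loose on the left-hand station (seen from the robot); None if absent. 105 mm tall, 220 g: straight round tube, 50 mm outside, 3 mm wall, open at both ends, foot flange 62 mm wide, 12 mm high. This point: on its axis, half-way up; z runs from foot to rim. Four lugs 6 mm high round its foot: lift straight up.
- stem3 (a point): Point on the upright stem of the left-hand station's ball valve at mid-height of its lever, 78 mm above the bench. Fixed to the manifold, with its axes: x to the funnel's head, 125 mm away; y to the left along the row; z up.
- valve3 (a joint): Lever angle of the left-hand station's valve (rad). 0 = open: it lies along its pipe, from the stem to -x of point stem3. It turns clockwise seen from above to a hard stop at 1.571 = shut: across the pipe, pointing to +y. One arm, 78 mm long from the stem, 18 mm wide, 12 mm high, blue sleeve; friction 0.3 N m holds it where it is left.
- main_stem (a point): Point on the upright stem of the main ball valve, at the right-hand end of the header pipe, at mid-height of its lever, 82 mm above the bench. Fixed to the manifold, with its axes. It is 50 mm nearer the robot than the line of station stems and 140 mm to the right of stem1.
- main_valve (a joint): Lever angle of the main valve (rad). 0 = open: it lies along the header pipe, from the stem to +y of point main_stem (left). It turns clockwise seen from above to a hard stop at 1.571 = shut: across the pipe, pointing to +x (away from the robot). One arm, 86 mm long from the stem, 20 mm wide, 12 mm high, blue sleeve; friction 0.4 N m.
- carrier_mid (a point): Middle of the autoclave carrier, a loose flat steel tray, 130 (x) by 280 mm (y), 1.2 kg, with three side-by-side V cradles. The axes of funnels lying in them run along x, at y = -90, 0 and 90 mm, at this point's height, 55 mm above the tray's underside. A cradle's two 4 mm saddles stand at x = -26 and 26 mm; their V ends 8 mm below the axis.
- carrier: The same carrier: origin under its middle, on the bench; floor 4 mm thick. A funnel's half-way point must be within 10 mm of x = 0 for the tube, not the flange, to rest on both saddles; rim to either side. Between the saddles the fingers can reach below the axis, almost down to the floor.
- tube_rack: Bystander: white tube rack with plugged tubes, 70 x 160 mm, 137 mm tall, left of the manifold. Origin under its centre.
- dish_stack: Bystander: stack of five glass culture dishes, 96 mm diameter, 75 mm tall, beyond the carrier and the manifold. Origin under its centre.
- burner: Bystander: glass spirit burner with a metal cap, 80 mm diameter, 100 mm tall, beyond the carrier. Origin under its centre.
Not all that is in view belongs to the job. What is shaped like the part that bears funnel1_mid but green is not meant.

How it is judged (in metres and radians):
On the way, in this order (a step that is already met when the one before it is completed fails the run):
1. every station valve is fully shut while the funnels still stand on the manifold (value of joint each of valve1, valve2, valve3 above 1.45 rad and distance of each of funnel1_mid, funnel2_mid, funnel3_mid from where it was at the start of the episode below 0.03 m), for 0.2 s.
2. every funnel lies on its side in a cradle of the carrier (z of funnel1_mid in the frame of carrier_mid between -0.005 and 0.005 m and x of funnel1_mid in the frame of carrier_mid between -0.024 and 0.024 m and y of funnel1_mid in the frame of carrier_mid between -0.105 and 0.105 m and angle between the z axis of each of funnel1_mid, funnel2_mid, funnel3_mid and the x axis of carrier_mid, either way round below 0.1 rad and z of funnel2_mid in the frame of carrier_mid between -0.005 and 0.005 m and x of funnel2_mid in the frame of carrier_mid between -0.024 and 0.024 m and y of funnel2_mid in the frame of carrier_mid between -0.105 and 0.105 m and z of funnel3_mid in the frame of carrier_mid between -0.005 and 0.005 m and x of funnel3_mid in the frame of carrier_mid between -0.024 and 0.024 m and y of funnel3_mid in the frame of carrier_mid between -0.105 and 0.105 m), for 0.3 s.
3. the main valve is fully shut (value of joint main_valve above 1.45 rad), for 0.2 s.
At the end, for the whole second after the job is handed in: All four levers within 7 degrees of their shut stops (over 1.45 rad); every funnel present lies in a cradle of the carrier: axis within 0.1 rad of the carrier's x, middle within 5 mm of the cradle's axis in height and 24 mm lengthways; the carrier flat on the bench (all of step 2 and value of joint each of valve1, valve2, valve3, main_valve above 1.45 rad and angle between carrier_mid's own z axis and vertical below 0.1 rad); the robot touches nothing.
It fails at once if the tube rack, dish stack or burner is disturbed (distance of any of tube_rack, dish_stack, burner from where it was at the start of the episode above 0.03 m or angle between any of tube_rack, dish_stack, burner's own z axis and vertical above 0.3 rad).
Of funnel1, funnel2, funnel3 only 2 to 3 are there at a start; the rules pass over those that are not, and their reading is None.
At some moment in a run one of carrier may be knocked a few centimetres aside while the robot is not near it.
Once in a run the grip may slacken for a moment while it holds something.
It also fails if it takes over 210 s, if anything falls off the work surface, if the arm or the gripper's body presses on something with over 40 N, if the wrist force passes 120 N, or if a joint passes its speed limit or range.

ROBOT

A 7-joint arm with a two-finger parallel gripper is mounted at the origin on the work surface. World frame = base frame: x ahead of the robot, y to its left, z up, the work surface at z = 0. Lengths are in mm, angles in rad, forces in N, time in s.
With the tool pointing down it reaches from about 400 to 875 mm from the base axis. Payload 4.4 kg.
Tool frame: the origin (TCP) lies on the centre line of the jaws, within the pads' length; the fingertips stand 19 mm ahead of it and the grasp point (between the pads) is the TCP; z points along the fingers, y is the line along which they close (so a half turn about z gives the same grasp; the last joint's range is limited). The gripper opens to 85 mm and grips with 20 to 120 N. Pads are 22 mm wide; open, the fingers measure 114 mm over their backs; the gripper's body (76 mm by 85 mm) begins 54 mm behind the grasp point. The pads swing forward as they close: fully open they stand 13 mm farther back than shut.
Start: joints at [1.203, 0.628, 0.038, 1.517, -0.027, 0.996, -0.02], TCP at [193.233, -620.628, 250.313] pointing down, gripper open.
Joint ranges: [-3.06, 3.06], [-0.37, 2.12], [-1.25, 1.32], [0.18, 2.47], [-1.1, 4.24], [0.23, 1.98], [-2.94, 2.94]. Speed limits (rad/s): [2.57, 2.57, 3.14, 3.14, 3.14, 3.14, 3.14].

INTERFACE

Orientations are given as [roll, pitch, yaw] about the fixed x, y, z axes, in that order (R = Rz(yaw) Ry(pitch) Rx(roll)).
In Python, from cell import ctrl, viewer, silhouettes gives the robot as it stands.
- The arm moves only by the shell command python3 -m creep 'ROWS'. ROWS is JSON, a list of rows, each an object with "jaw": the gripper command: -1 is shut, 1 is fully open, values between are in proportion; "xyz": the shift along the tool's x, y, z in mm, a list of three; "angular": the turn, a rotation vector about the tool's x, y, z in rad, a list of three. In form: [{"jaw": jaw, "xyz": [tx, ty, tz], "angular": [rx, ry, rz]}, ...]. A call has 1 to 12 rows; each row is the pose to reach, as a shift and turn from the pose commanded when the call began, along the tool's axes at that moment; what a row does not reach only later rows make up. A row lasts 1/8 s, in which the tool goes at most 62.5 mm and 10.7 degrees, less where a joint would pass 70% of its speed; a pose out of reach is approached as far as the arm can. A call with a gripper value outside its range is refused whole. The fingers move at their own pace and stop on an object; the grip force is fixed at half the most. Time passes only in rows, so rows that repeat a pose let the fingers close. It gives the time, the measured TCP pose, the force, the opening and the grip force at its end, in the units of the state.
- ctrl.read_state(): the state, without advancing time (a new reading comes with each control period).
- viewer.get_image(name): name is "scene" or "top" or "wrist"; returns (picture, depth): 480x640x3 uint8, red, green, blue; 480x640 float32, mm along the optical axis (not along the pixel's ray), 0 where there is no reading.
- viewer.camera_model(name): a dict with "fx", "fy", "cx", "cy" (pixels), "T" (4x4, takes a point from camera to world coordinates). Camera axes: x right, y down, z forward; pixel columns grow to the right and rows downward; lengths in mm; the calibration is good to about 2 mm. A picture is of the moment at which its call begins: read the wrist's pose just before it. camera_model takes no time and is no camera call; for the wrist camera it gives the pose at the moment of the call.
- ctrl.finish_job(): hands the job in; it is judged then, once.
Trained networks look in the newest picture that a camera, given by its name, has taken for a name from the list of things; names that differ only in an ending like _2 or _b are one class to them, and where a whole thing is asked for, a point or a joint stands for the part that bears it (a point fixed in the world has none). Each returns a list of dicts, best first, with "score" (0 to 1); they miss things now and then, are a little off and sometimes report something else, mostly with a low value. They report only what shows in the picture. A call takes as long as a camera call. They do not tell look-alikes from the thing itself.
- silhouettes(camera, target): "pixels" (480x640 bool, what is visible of it) and "xy" ([column, row] in pixels, amid what is visible of it).
The state is a dict: "clock": time; "qpos": joint angles; "qd": joint speeds; "tau": joint torques, N m; "eef_pos": TCP position; "tool_rot": TCP orientation; "force": force on the tool from outside, world axes, zero at the start; "torque": the same for the moment, N m; "width": finger opening in mm; "gripper_force": force on a finger pad.
Only numpy, scipy, OpenCV 4.12 (cv2) and the standard library are available. Lean on these libraries where they do the work, as an engineer would, in place of code of your own. Each camera call takes 0.05 s, during which the arm holds its last target. There are 200 camera calls.

## Working session

There is one attempt and no reset: what is moved stays moved. The work goes in short steps, Python scripts to look and compute and a shell command to move; the robot and the scene stay as the last step left them, time stands still between calls to the robot, and variables do not carry over. Pictures are saved under pics/ and viewed, at most 14 in all, crops included, and the job is handed in when it is done.

```bash
ls; mkdir -p pics; cat > h.py <<'E'
import numpy as np, cv2
from cell import ctrl, viewer, silhouettes
from scipy.spatial.transform import Rotation as R
def cloud(cam,d):
    m=viewer.camera_model(cam); v,u=np.mgrid[0:480,0:640]
    P=np.stack([(u-m['cx'])*d/m['fx'],(v-m['cy'])*d/m['fy'],d],-1)
    T=np.array(m['T']); W=P@T[:3,:3].T+T[:3,3]; W[d<=0]=np.nan
    return W
def save(n,im): cv2.imwrite(f'pics/{n}.png',im[:,:,::-1])
def proj(cam,p):
    m=viewer.camera_model(cam);T=np.linalg.inv(np.array(m['T']));c=T[:3,:3]@p+T[:3,3]
    return c[0]/c[2]*m['fx']+m['cx'],c[1]/c[2]*m['fy']+m['cy']
E
python3 - <<'E'
from h import *
s=ctrl.read_state(); print(s)
for c in ['scene','top']:
    im,d=viewer.get_image(c); save(c+'0',im); W=cloud(c,d); np.save(c+'.npy',W)
    print(c,np.round(viewer.camera_model(c)['T'],2).tolist())
    for t in ['funnel1_mid','funnel2_mid','funnel3_mid','valve1','main_valve','carrier','manifold','tube_rack','dish_stack','burner']:
        for r in silhouettes(c,t):
            p=W[r['pixels']]; print(t,round(r['score'],2),np.round(r['xy']),r['pixels'].sum(),np.round(np.nanmedian(p,0)),np.round(np.nanpercentile(p,2,axis=0)),np.round(np.nanpercentile(p,98,axis=0)))
E
```

```text
pics
{'clock': 0.0, 'qpos': array([ 1.20319872,  0.62934088,  0.0384502 ,  1.51836332, -0.02698391,
        0.99629487, -0.02000445]), 'qd': array([ 0.00170563, -0.00106427,  0.00099774, -0.00124319, -0.00067208,
        0.00025609,  0.0006796 ]), 'tau': array([ 7.04380491e-04, -5.63388026e+01,  1.22646332e+00, -1.93440485e+01,
        1.09557883e-02,  1.05200079e-02,  2.51252766e-05]), 'eef_pos': array([ 193.04965489, -620.05787513,  249.39411013]), 'tool_rot': array([-3.13970499e+00,  4.29160271e-05,  3.01795390e-01]), 'force': array([-0.72996559,  0.86978186,  0.05003421]), 'torque': array([-0.03782508,  0.03264389,  0.00022134]), 'gripper_force': 0.0, 'width': 85.58087731863125}
scene [[-0.89, 0.33, -0.33, 898.11], [0.46, 0.63, -0.63, 727.26], [-0.0, -0.71, -0.71, 855.85], [0.0, 0.0, 0.0, 1.0]]
funnel1_mid 0.66 [373. 224.] 889 [382.  45.  67.] [350.   8.   1.] [401.  60. 105.]
funnel1_mid 0.58 [290. 251.] 1137 [642.  91. 139.] [615.  52.  74.] [665. 103. 176.]
funnel1_mid 0.57 [345. 179.] 688 [ 359. -159.   65.] [ 328. -199.    5.] [ 377. -147.  106.]
funnel2_mid 0.61 [314. 286.]
[... 1907 characters left out ...]
.  61.  75.] [515.  78.  87.]
valve1 0.59 [216. 276.] 306 [463. 290.  82.] [427. 282.  30.] [506. 313.  87.]
valve1 0.54 [263. 268.] 306 [471. 184.  82.] [433. 173.  50.] [511. 198.  87.]
main_valve 0.76 [364. 274.] 395 [472. -34.  85.] [461. -76.  50.] [487.   9.  91.]
carrier 0.92 [500. 272.] 6563 [ 479. -377.    4.] [ 416. -511.   -1.] [ 544. -237.   36.]
manifold 0.84 [277. 227.] 7639 [563. 160.  50.] [441. -95.   7.] [675. 325.  87.]
tube_rack 0.82 [149. 196.] 2900 [633. 438.  89.] [604. 372.   0.] [676. 527. 138.]
dish_stack 0.94 [376. 161.] 1566 [727. -70.  74.] [ 689. -115.    4.] [776. -28.  79.]
burner 0.89 [454. 159.] 884 [ 739. -260.   50.] [ 712. -301.    1.] [ 779. -233.  101.]
```

View pics/top0.png

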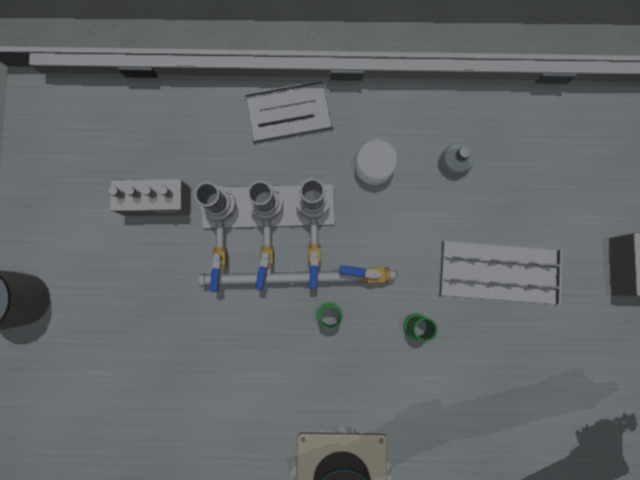

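View pics/scene0.png

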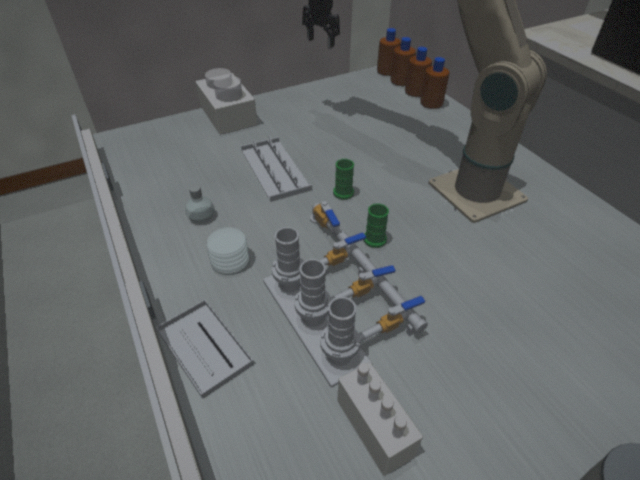

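The pictures show three steel funnels (top: (212,197), (262,198), (312,196)) standing on the manifold, with the levers at (215,276), (263,268), (314,270) and main at (364,274). The carrier is at (500,272). The look-alikes for the funnels are the two green ones at top (330,316) and (420,326), which I'll leave alone. Next I fit the geometry and check the choice in a close crop.

```bash
python3 - <<'E'
from h import *
from scipy.optimize import least_squares
im,d=viewer.get_image('top'); W=cloud('top',d)
F=[]
for c in [(631,73),(628,182),(626,292)]:
    m=(np.abs(W[...,0]-c[0])<40)&(np.abs(W[...,1]-c[1])<40)&(W[...,2]>166)
    P=W[m]; f=least_squares(lambda a:np.hypot(P[:,0]-a[0],P[:,1]-a[1])-24,c,loss='soft_l1'); F.append(f.x); print('rim',np.round(f.x,1),m.sum(),np.median(P[:,2]))
F=np.array(F); v=F[2]-F[0]; print('yaw',np.arctan2(-v[0],v[1]),np.linalg.norm(v))
hsv=cv2.cvtColor(im,cv2.COLOR_RGB2HSV); b=(hsv[...,0]>105)&(hsv[...,0]<130)&(hsv[...,1]>150)&(W[...,2]>70)
n,l,st,ce=cv2.connectedComponentsWithStats(b.astype(np.uint8))
for i in range(1,n):
    if st[i,4]>40:
        P=W[l==i][:,:2].astype(np.float32); print('blue',st[i,4],np.round(cv2.minAreaRect(P),1) if 0 else cv2.minAreaRect(P),np.median(W[l==i][:,2]))
r=silhouettes('top','carrier')[0]; P=W[r['pixels']]; P=P[~np.isnan(P[:,0])&(P[:,2]>-3)]
print('carrier',cv2.minAreaRect(P[:,:2].astype(np.float32)), np.percentile(P[:,2],[50,90,99,100]))
yaw=np.arctan2(-v[0],v[1]);mx=np.array([np.cos(yaw),np.sin(yaw)]);my=np.array([-mx[1],mx[0]])
for i in range(3):print('stem',i+1,np.round(F[i]-125*mx,1))
print('main',np.round(F[0]-175*mx-140*my,1))
cv2.imwrite('pics/crop.png',cv2.resize(im[150:340,180:440,::-1],(780,570)))
E
```

```text
rim [636.9  74.4] 167 173.76601267054946
rim [631.3 182.7] 167 173.64599845523117
rim [626.8 293.3] 171 173.54670718987757
yaw 0.04618446922568134 219.10767647107372
blue 132 ((459.2464294433594, 71.17310333251953), (44.73190689086914, 13.520001411437988), 0.7945107221603394) 84.005355890656
blue 166 ((473.9005432128906, -15.147069931030273), (52.81406021118164, 15.628473281860352), 82.43743896484375) 87.30281954665452
blue 136 ((450.35833740234375, 291.61724853515625), (15.02005672454834, 47.37547302246094), 85.82376098632812) 83.88106179422948
blue 131 ((455.5543212890625, 188.42835998535156), (14.688058853149414, 46.158042907714844), 79.86835479736328) 83.93455506257328
carrier ((480.07501220703125, -378.2239990234375), (296.67596435546875, 133.08331298828125), 86.91708374023438) [ 4.10899362 17.63777456 41.53721357 51.28577506]
stem 1 [512.   68.7]
stem 2 [506.4 176.9]
stem 3 [501.9 287.5]
main [468.5 -73.5]
```

View pics/crop.png

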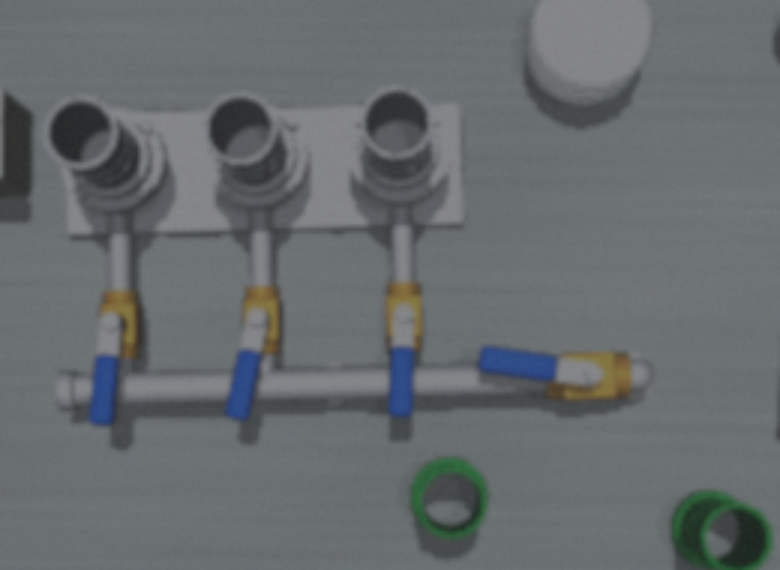

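The crop confirms three steel funnels on the manifold heads, with the green ones standing apart in front. Now I go to lever 1.

```bash
cat >> h.py <<'E'
def rot(rpy): return R.from_euler('xyz',rpy)
def tgt(*ps, down_yaw=None, Rt=None, log=True):
    """print tool-frame shift/rotvec from present pose to each world point"""
    s=ctrl.read_state(); R0=rot(s['tool_rot']); p0=np.array(s['eef_pos'])
    with open('log.txt','a') as f: f.write(repr((list(map(float,s['qpos'])),list(map(float,p0)),list(map(float,s['tool_rot']))))+'\n')
    print('t',round(s['clock'],2),'p',np.round(p0,1),'rpy',np.round(s['tool_rot'],3),'q',np.round(s['qpos'],3),'w',round(s['width'],1),'F',np.round(s['force'],1))
    if down_yaw is not None: Rt=rot([np.pi,0,down_yaw])
    w=(R0.inv()*Rt).as_rotvec() if Rt is not None else np.zeros(3)
    for p in ps: print(np.round(R0.inv().apply(np.array(p)-p0),1).tolist(),np.round(w,3).tolist())
E
python3 -c "
from h import *
tgt((455,15,180),(455,15,84),down_yaw=0.05)"
```

```text
t 1.2 p [ 193.3 -620.6  250.3] rpy [ 3.142 -0.     0.302] q [ 1.203  0.628  0.038  1.517 -0.027  0.996 -0.02 ] w 85.3 F [-0.1 -0.8 -0.3]
[438.8, -529.1, 70.4] [0.0, -0.0, 0.252]
[438.8, -529.1, 166.4] [0.0, -0.0, 0.252]
```

```bash
python3 -m creep '[{"jaw":-1,"xyz":[439,-529,70],"angular":[0,0,0.252]},{"jaw":-1,"xyz":[439,-529,70],"angular":[0,0,0.252]},{"jaw":-1,"xyz":[439,-529,70],"angular":[0,0,0.252]},{"jaw":-1,"xyz":[439,-529,70],"angular":[0,0,0.252]},{"jaw":-1,"xyz":[439,-529,70],"angular":[0,0,0.252]},{"jaw":-1,"xyz":[439,-529,70],"angular":[0,0,0.252]},{"jaw":-1,"xyz":[439,-529,70],"angular":[0,0,0.252]},{"jaw":-1,"xyz":[439,-529,70],"angular":[0,0,0.252]},{"jaw":-1,"xyz":[439,-529,70],"angular":[0,0,0.252]},{"jaw":-1,"xyz":[439,-529,70],"angular":[0,0,0.252]},{"jaw":-1,"xyz":[439,-529,70],"angular":[0,0,0.252]},{"jaw":-1,"xyz":[439,-529,70],"angular":[0,0,0.252]}]'
python3 -c "
from h import *
import numpy as np
tgt((455,15,180),(455,15,84),down_yaw=0.05)
im,d=viewer.get_image('wrist');save('w0',im)
W=cloud('wrist',d)
for r in silhouettes('wrist','valve1'):
    p=W[r['pixels']]; print(round(r['score'],2),r['xy'],np.round(np.nanmedian(p,0)),np.round(np.nanpercentile(p,2,axis=0)),np.round(np.nanpercentile(p,98,axis=0)))
"
```

```text
clock: 2.7
eef_pos: [457.0, 20.5, 180.1]
tool_rot: [-3.139, -0.002, 0.059]
force: [-1.2, -0.5, -0.1]
width: 0.3
gripper_force: 0.0
t 2.7 p [457.   20.5 180.1] rpy [-3.139e+00 -2.000e-03  5.900e-02] q [-0.171  0.472  0.092  2.114 -0.083  0.557 -1.529] w 0.3 F [-1.2 -0.5 -0.1]
[-2.3, 5.4, 0.1] [-0.002, -0.002, 0.009]
[-2.5, 5.6, 96.1] [-0.002, -0.002, 0.009]
0.7 [21.8, 204.3] [474. 180.  80.] [434. 169.  73.] [512. 193.  83.]
0.59 [240.1, 209.4] [479.  66.  81.] [438.  58.  75.] [516.  75.  83.]
```

```bash
cat >> h.py <<'E'
YAW=0.046
STEM=[(512,68.7),(506.4,176.9),(501.9,287.5)]
def push(S,z,th0,r,offs,angs,yaw=YAW):
    L=[]
    for a,o in zip(angs,offs):
        t=th0+YAW-np.radians(a); u=np.array([np.cos(t),np.sin(t)]); v=np.array([u[1],-u[0]])
        q=np.array(S)+r*u-o*v; L.append((q[0],q[1],z))
    tgt(*L,down_yaw=yaw)
E
python3 -c "
from h import *
push(STEM[0],84,np.pi,56,[46,28,26,25,24,22,19,15,13],[0,0,15,30,45,60,75,90,93])"
```

```text
t 2.8 p [455.2  15.7 180.2] rpy [3.141 0.    0.052] q [-0.165  0.47   0.096  2.117 -0.082  0.558 -1.528] w -0.2 F [ 0.  -0.9 -0.5]
[3.2, -4.3, 96.2] [0.0, 0.0, 0.006]
[3.3, -22.3, 96.2] [0.0, 0.0, 0.006]
[-1.4, -39.7, 96.2] [0.0, 0.0, 0.006]
[-1.5, -56.7, 96.2] [0.0, 0.0, 0.006]
[3.1, -73.0, 96.2] [0.0, 0.0, 0.006]
[12.7, -87.8, 96.2] [0.0, 0.0, 0.006]
[26.9, -99.4, 96.2] [0.0, 0.0, 0.006]
[44.8, -106.1, 96.2] [0.0, 0.0, 0.006]
[49.8, -106.6, 96.2] [0.0, 0.0, 0.006]
```

```bash
python3 -m creep '[{"jaw":-1,"xyz":[3,-4,60],"angular":[0,0,0]},{"jaw":-1,"xyz":[3,-4,96],"angular":[0,0,0]},{"jaw":-1,"xyz":[3,-4,96],"angular":[0,0,0]},{"jaw":-1,"xyz":[3,-22,96],"angular":[0,0,0]},{"jaw":-1,"xyz":[-1,-40,96],"angular":[0,0,0]},{"jaw":-1,"xyz":[-1,-57,96],"angular":[0,0,0]},{"jaw":-1,"xyz":[3,-73,96],"angular":[0,0,0]},{"jaw":-1,"xyz":[13,-88,96],"angular":[0,0,0]},{"jaw":-1,"xyz":[27,-99,96],"angular":[0,0,0]},{"jaw":-1,"xyz":[45,-106,96],"angular":[0,0,0]},{"jaw":-1,"xyz":[51,-106,96],"angular":[0,0,0]},{"jaw":-1,"xyz":[51,-106,96],"angular":[0,0,0]}]'
python3 -c "
from h import *
tgt((465,120,84),(465,120,180),(440,133,180),(440,133,84),down_yaw=YAW)
im,d=viewer.get_image('top');save('t1',im)
W=cloud('top',d)
for r in silhouettes('top','valve1'):
    p=W[r['pixels']]; print(round(r['score'],2),r['xy'],np.round(np.nanmedian(p,0)),np.round(np.nanpercentile(p,2,axis=0)),np.round(np.nanpercentile(p,98,axis=0)))
"
```

```text
clock: 4.3
eef_pos: [490.8, 118.3, 84.8]
tool_rot: [3.137, 0.021, 0.046]
force: [-16.4, -5.7, 9.0]
width: 0.2
gripper_force: 8.6
t 4.3 p [490.8 118.3  84.8] rpy [3.137 0.021 0.046] q [-0.361  0.698  0.103  2.036 -0.159  0.436 -1.661] w 0.2 F [-16.4  -5.7   9. ]
[-25.7, -2.9, 1.4] [0.005, 0.021, 0.0]
[-27.7, -2.4, -94.6] [0.005, 0.021, 0.0]
[-52.0, -16.6, -94.2] [0.005, 0.021, 0.0]
[-50.1, -17.0, 1.8] [0.005, 0.021, 0.0]
0.79 [216.4, 275.7] [465. 289.  82.] [429. 281.  49.] [503. 299.  88.]
```

```bash
sed -i "s/ log=True):/ base=None):/; s/    with open/    if base: p0,R0=np.array(base[:3]),rot([np.pi,0,base[3]])\n    with open/" h.py
sed -i "s/yaw=YAW):/yaw=YAW,base=None):/; s/tgt(\*L,down_yaw=yaw)/tgt(*L,down_yaw=yaw,base=base)/" h.py
python3 -c "
from h import *
push(STEM[1],84,np.pi,56,[50,46,26,26,25,24,22,19,15,13],[0,0,0,15,30,45,60,75,90,93],base=(500.6,124.2,84.2,0.052))"
```

```text
t 4.4 p [500.6 124.2  84.2] rpy [3.137 0.02  0.046] q [-0.361  0.698  0.103  2.037 -0.159  0.435 -1.661] w 0.1 F [-15.9  -5.6   7.2]
[-47.8, -2.7, 0.2] [-0.0, -0.0, 0.006]
[-47.7, -6.7, 0.2] [-0.0, -0.0, 0.006]
[-47.6, -26.7, 0.2] [-0.0, -0.0, 0.006]
[-52.4, -42.1, 0.2] [-0.0, -0.0, 0.006]
[-52.4, -59.0, 0.2] [-0.0, -0.0, 0.006]
[-47.9, -75.3, 0.2] [-0.0, -0.0, 0.006]
[-38.3, -90.1, 0.2] [-0.0, -0.0, 0.006]
[-24.0, -101.7, 0.2] [-0.0, -0.0, 0.006]
[-6.1, -108.4, 0.2] [-0.0, -0.0, 0.006]
[-1.2, -109.0, 0.2] [-0.0, -0.0, 0.006]
```

```bash
python3 -m creep '[{"jaw":-1,"xyz":[-30,0,0],"angular":[0,0,0]},{"jaw":-1,"xyz":[-48,-3,0],"angular":[0,0,0]},{"jaw":-1,"xyz":[-48,-15,0],"angular":[0,0,0]},{"jaw":-1,"xyz":[-50,-30,0],"angular":[0,0,0]},{"jaw":-1,"xyz":[-52,-45,0],"angular":[0,0,0]},{"jaw":-1,"xyz":[-52,-60,0],"angular":[0,0,0]},{"jaw":-1,"xyz":[-48,-75,0],"angular":[0,0,0]},{"jaw":-1,"xyz":[-38,-90,0],"angular":[0,0,0]},{"jaw":-1,"xyz":[-24,-102,0],"angular":[0,0,0]},{"jaw":-1,"xyz":[-6,-108,0],"angular":[0,0,0]},{"jaw":-1,"xyz":[0,-108,0],"angular":[0,0,0]},{"jaw":-1,"xyz":[0,-108,0],"angular":[0,0,0]}]'
python3 -c "
from h import *
R=rot([np.pi,0,.052]).apply([0,-108,0])+[500.6,124.2,84.2]
print(R)
push(STEM[2],84,np.pi,56,[50,46,26,26,25,24,22,19,15,13],[0,0,0,15,30,45,60,75,90,93],base=(*R,0.052))"
```

```text
clock: 5.9
eef_pos: [485.9, 228.8, 82.4]
tool_rot: [3.135, 0.02, 0.051]
force: [-15.6, -5.6, 6.7]
width: -0.3
gripper_force: 7.7
[494.9865306 232.0540169  84.2      ]
t 5.9 p [495.  232.1  84.2] rpy [3.135 0.02  0.051] q [-0.582  0.732  0.14   1.951 -0.204  0.494 -1.815] w -0.3 F [-15.6  -5.6   6.7]
[-46.5, -5.3, 0.2] [-0.0, -0.0, 0.006]
[-46.5, -9.3, 0.2] [-0.0, -0.0, 0.006]
[-46.4, -29.3, 0.2] [-0.0, -0.0, 0.006]
[-51.1, -44.8, 0.2] [-0.0, -0.0, 0.006]
[-51.2, -61.7, 0.2] [-0.0, -0.0, 0.006]
[-46.6, -78.0, 0.2] [-0.0, -0.0, 0.006]
[-37.0, -92.8, 0.2] [-0.0, -0.0, 0.006]
[-22.8, -104.4, 0.2] [-0.0, -0.0, 0.006]
[-4.9, -111.1, 0.2] [-0.0, -0.0, 0.006]
[0.1, -111.7, 0.2] [-0.0, -0.0, 0.006]
```

```bash
python3 -m creep '[{"jaw":-1,"xyz":[-30,0,0],"angular":[0,0,0]},{"jaw":-1,"xyz":[-47,-5,0],"angular":[0,0,0]},{"jaw":-1,"xyz":[-47,-17,0],"angular":[0,0,0]},{"jaw":-1,"xyz":[-49,-32,0],"angular":[0,0,0]},{"jaw":-1,"xyz":[-51,-47,0],"angular":[0,0,0]},{"jaw":-1,"xyz":[-51,-62,0],"angular":[0,0,0]},{"jaw":-1,"xyz":[-47,-78,0],"angular":[0,0,0]},{"jaw":-1,"xyz":[-37,-93,0],"angular":[0,0,0]},{"jaw":-1,"xyz":[-23,-105,0],"angular":[0,0,0]},{"jaw":-1,"xyz":[-5,-111,0],"angular":[0,0,0]},{"jaw":-1,"xyz":[1,-111,0],"angular":[0,0,0]},{"jaw":-1,"xyz":[1,-111,0],"angular":[0,0,0]}]'
python3 -m creep '[{"jaw":-1,"xyz":[-25,0,0],"angular":[0,0,0]},{"jaw":-1,"xyz":[-40,0,-50],"angular":[0,0,0]},{"jaw":-1,"xyz":[-40,60,-110],"angular":[0,0,0]},{"jaw":-1,"xyz":[-40,120,-170],"angular":[0,0,0]},{"jaw":-1,"xyz":[-40,160,-180],"angular":[0,0,0]},{"jaw":0.2,"xyz":[-40,160,-180],"angular":[0,0,0]}]'
python3 - <<'E'
from h import *
tgt()
im,d=viewer.get_image('top');save('t2',im); W=cloud('top',d)
hsv=cv2.cvtColor(im,cv2.COLOR_RGB2HSV); b=(hsv[...,0]>105)&(hsv[...,0]<130)&(hsv[...,1]>150)&(W[...,2]>70)
n,l,st,ce=cv2.connectedComponentsWithStats(b.astype(np.uint8))
for i in range(1,n):
    if st[i,4]>40:
        P=W[l==i][:,:2].astype(np.float32); print('blue',st[i,4],cv2.minAreaRect(P))
# kinematic fit: generic 7R, axes pattern z,y,z,y,z,y,z
from scipy.optimize import least_squares
D=[eval(x,{}) for x in open('log.txt')]; 
print(len(D))
def fk(q,a):
    s=a[0:1]; Rm=R.from_rotvec(a[1:4]); p=a[4:7].copy()
    o=a[7:7+18].reshape(6,3)
    for i in range(7):
        ax='zyzyzyz'[i]
        Rm=Rm*R.from_euler(ax,q[i])
        if i<6:p=p+Rm.apply(o[i])
    return p,Rm
E
```

```text
clock: 7.4
eef_pos: [481.1, 339.0, 82.0]
tool_rot: [3.133, 0.021, 0.051]
force: [-16.1, -7.5, 8.1]
width: -0.2
gripper_force: 8.6
clock: 8.15
eef_pos: [460.6, 177.9, 266.8]
tool_rot: [-3.141, -0.004, 0.045]
force: [-0.2, 0.3, 0.9]
width: 17.3
gripper_force: 0.0
t 8.15 p [460.6 177.9 266.8] rpy [-3.141 -0.004  0.045] q [-0.621  0.393  0.27   1.931 -0.138  0.83  -1.803] w 17.3 F [-0.2  0.3  0.9]
blue 124 ((508.7987976074219, 121.19540405273438), (11.75273609161377, 45.184974670410156), 0.7512345910072327)
blue 164 ((473.8715515136719, -15.567785263061523), (52.9653205871582, 15.388623237609863), 83.05033111572266)
7
```

View pics/t2.png

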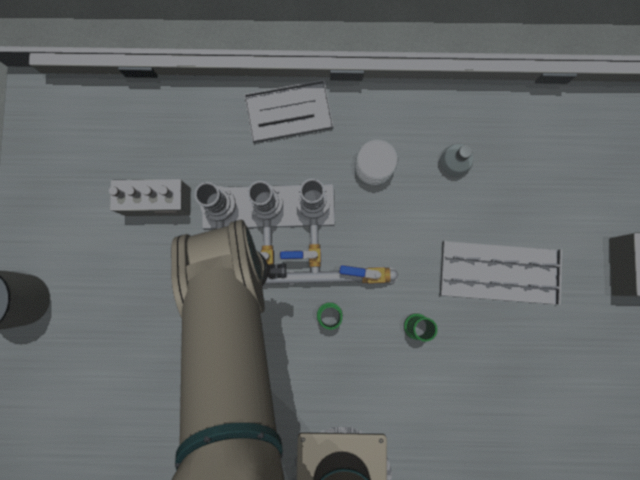

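```bash
cat > kin.py <<'E'
from h import *
from scipy.optimize import least_squares
import itertools
def fk(q,a,s):
    Rm=R.identity(); p=np.zeros(3); o=a[:24].reshape(8,3); p=o[0].copy()
    for i in range(7):
        Rm=Rm*R.from_euler('zyzyzyz'[i],s[i]*q[i]); p=p+Rm.apply(o[i+1])
    return p,Rm*R.from_euler('z',a[24])
def fit():
    D=[eval(x,{}) for x in open('log.txt')]; D=[d for d in D if not (abs(d[2][1])<1e-9)]
    import re
    best=None
    for t in itertools.product([1,-1],repeat=3):
        s=[-1,1,t[0],1,t[1],1,t[2]]
        # orientation only
        def ro(c): return np.concatenate([(fk(q,np.r_[np.zeros(24),c],s)[1].inv()*rot(r)).as_rotvec() for q,p,r in D])
        for c0 in (0,1.57,3.14,-1.57):
            f=least_squares(ro,[c0])
            if best is None or f.cost<best[0]: best=(f.cost,s,f.x[0])
    c,s,off=best
    Z=np.zeros(24); Z[2]=330;Z[11]=420;Z[17]=420;Z[23]=230; 
    # prior
    def rp(a): return np.concatenate([np.concatenate([fk(q,np.r_[a,off],s)[0]-p for q,p,r in D]),0.02*(a-Z)])
    f=least_squares(rp,Z); r=f.fun[:3*len(D)]
    return s,np.r_[f.x,off],c,np.sqrt(np.mean(r**2)),len(D)
if __name__=='__main__':
    s,a,c,r,n=fit(); print(s,'oricost',c,'pos rms',r,n); print(np.round(a[:24].reshape(8,3)),a[24])
E
sed -i '/if base/d' h.py; sed -i "s/    print('t',round/    if base: p0,R0=np.array(base[:3]),rot([np.pi,0,base[3]])\n    print('t',round/" h.py
# drop overridden base lines (positions were replaced)
sed -i -E '/\[500\.6, 124\.2|\[494\.98/d' log.txt; cat log.txt | cut -c1-200; python3 kin.py
```

```text
([1.2031947992530603, 0.6283614659364929, 0.038467453995057715, 1.5174120294475129, -0.02701566510809364, 0.9963188219449607, -0.019983894106122495], [193.25466210937776, -620.6104273051103, 250.33395
([-0.17103002934171002, 0.4716583076869324, 0.09243111792684376, 2.1139208795207773, -0.0833038182986147, 0.5573845802648939, -1.5293078443712609], [456.9594461718432, 20.533695318444614, 180.10131619
([-0.16533368745281155, 0.4701599468600054, 0.09637817833054262, 2.11700080634682, -0.08214724692278676, 0.5580074709514643, -1.5281074300474915], [455.23266160033717, 15.700564149097467, 180.24115959
([-0.3608468526739513, 0.6984829449096769, 0.10345871232617396, 2.036311815920454, -0.1585759744775056, 0.43552362370403436, -1.6606051920300653], [490.81322995662447, 118.32053745795409, 84.848937977
([-0.6212413610157794, 0.39337579833273945, 0.26999612455729344, 1.9311747175157112, -0.1378889021661686, 0.8304537196385153, -1.8034864972225282], [460.6409474895816, 177.94790735608132, 266.80007940
[-1, 1, -1, 1, -1, 1, -1] oricost 5.320322193067584e-31 pos rms 0.06251733394413114 5
[[ -1.   0. 305.]
 [ -4.  -9. -25.]
 [ -1.  -9.  64.]
 [  6.  -8. 484.]
 [ -2.  -8. -21.]
 [ -2.   5. 399.]
 [ -6.   5.  19.]
 [ -3.  -3. 249.]] 1.5707963267948963
```

```bash
cat > ik.py <<'E'
from kin import *
lo=np.array([-3.06,-.37,-1.25,.18,-1.1,.23,-2.94]);hi=np.array([3.06,2.12,1.32,2.47,4.24,1.98,2.94])
S,A,_,_,_=fit()
def toolR(phi,psi,sg=1):
    d=np.array([np.sin(phi)*np.cos(psi),np.sin(phi)*np.sin(psi),-np.cos(phi)])
    y=sg*np.array([-np.sin(psi),np.cos(psi),0]); return R.from_matrix(np.stack([np.cross(y,d),y,d],1))
def ik(p,Rt,seeds,reg=0):
    best=None
    for q0 in seeds:
        def f(q):
            pp,Rr=fk(q,A,S); r=np.r_[(pp-p)/100,(Rr.inv()*Rt).as_rotvec()*2]
            return np.r_[r,reg*(q-q0)] if reg else r
        r=least_squares(f,np.clip(q0,lo+.01,hi-.01),bounds=(lo+.03,hi-.03),max_nfev=60)
        pp,Rr=fk(r.x,A,S); e=np.linalg.norm(pp-p)
        a=(Rr.inv()*Rt).magnitude()
        if e<3 and a<.03:
            m=np.min(np.r_[r.x-lo,hi-r.x]); 
            if best is None or m>best[0]: best=(m,r.x)
    return best
E
cat > en.py <<'E'
from ik import *
rng=np.random.default_rng(0)
seeds=[lo+(hi-lo)*rng.random(7) for _ in range(14)]
for n,p in (('f1',(635,74,122)),('f3',(625,293,122))):
  for phi in (60,70,80):
    for psi in (-60,-30,0,30,60,90):
      for sg in (1,-1):
        b=ik(np.array(p,float),toolR(np.radians(phi),np.radians(psi),sg),seeds)
        if b: print(n,phi,psi,sg,round(b[0],2),np.round(b[1],2))
E
time timeout 500 python3 en.py
```

```text
Traceback (most recent call last):
  File "en.py", line 8, in <module>
    b=ik(np.array(p,float),toolR(np.radians(phi),np.radians(psi),sg),seeds)
  File "ik.py", line 13, in ik
    r=least_squares(f,np.clip(q0,lo+.01,hi-.01),bounds=(lo+.03,hi-.03),max_nfev=60)
ValueError: Initial guess is outside of provided bounds

real	0m0.956s
user	0m1.115s
sys	0m0.097s
```

```bash
sed -i 's/np.clip(q0,lo+.01,hi-.01)/np.clip(q0,lo+.05,hi-.05)/' ik.py; time timeout 560 python3 en.py
```

```text
f1 60 -60 1 0.67 [-0.43  0.93 -0.17  1.8   1.4   1.22 -1.12]
f1 60 -60 -1 0.69 [-0.46  0.92 -0.11  1.78  1.37  1.18  2.05]
f1 60 -30 1 0.38 [-0.03  0.97 -0.67  2.09  2.06  1.41 -1.1 ]
f1 60 -30 -1 0.37 [-0.63  0.87  0.21  2.1   2.05  0.82  1.67]
f1 60 0 1 0.2 [ 0.21  0.95 -0.69  2.27  2.66  1.2  -0.99]
f1 60 0 -1 0.2 [-0.23  0.83 -0.08  2.27  2.81  1.02  1.65]
f1 60 30 1 0.07 [ 0.75  1.23 -1.18  2.18  2.83  0.7  -0.19]
f1 60 30 -1 0.24 [ 0.15  0.85 -0.24  2.23  3.58  0.89  1.72]
f1 60 60 1 0.03 [-0.46  1.3   1.12  2.02  4.21  1.95 -2.14]
f1 60 60 -1 0.03 [-0.47  1.29  1.13  2.03  4.21  1.95  1.  ]
f1 60 90 1 0.43 [ 0.53  1.07 -0.59  1.59 -0.67  0.91 -2.46]
f1 60 90 -1 0.15 [ 0.76  1.29 -1.1   1.59 -0.01  0.78  0.14]
f1 70 -60 1 0.68 [-0.59  1.    0.02  1.79  1.39  1.24 -1.2 ]
f1 70 -30 1 0.35 [-0.3   0.97 -0.31  2.12  2.09  1.4  -1.37]
f1 70 -30 -1 0.36 [-0.28  0.96 -0.34  2.11  2.09  1.41  1.81]
f1 70 0 1 0.17 [ 0.41  1.26 -1.05  2.3   2.81  1.58 -0.65]
f1 70 0 -1 0.14 [-0.5   0.98  0.27  2.33  2.89  1.31  1.3 ]
f1 70 30 1 0.2 [-0.04  0.96  0.09  2.27  3.69  1.33 -1.59]
f1 70 60 1 0
[... 2476 characters left out ...]
-60 -1 0.53 [-1.18  1.29  0.68  1.37  0.7   1.21  2.41]
f3 80 -30 1 0.67 [-1.06  1.1   0.29  1.8   1.58  1.12 -1.32]
f3 80 -30 -1 0.6 [-0.86  1.07 -0.03  1.78  1.71  1.38  1.86]
f3 80 0 1 0.37 [-0.59  1.05 -0.24  2.1   2.41  1.53 -1.42]
f3 80 0 -1 0.38 [-0.76  1.03 -0.01  2.09  2.37  1.38  1.59]
f3 80 30 1 0.28 [ 0.05  1.2  -0.75  2.19  3.22  1.41 -0.86]
f3 80 30 -1 0.25 [-0.48  1.04 -0.02  2.22  3.17  1.51  1.59]
f3 80 60 1 0.33 [-0.47  1.11  0.37  2.06  3.91  1.62 -1.81]
f3 80 60 -1 0.32 [-0.4   1.07  0.24  2.08  3.92  1.54  1.41]
f3 80 90 1 0.03 [ 0.37  1.28 -0.82  1.67 -1.07  0.72 -2.14]
f3 80 90 -1 0.09 [ 0.4   1.3  -0.89  1.69 -1.01  0.66  0.96]
real	1m6.488s
user	1m6.101s
sys	0m0.108s
```

```bash
cat > sim.py <<'E'
from ik import *
def step(q,p,Rt):
    r=least_squares(lambda x:np.r_[(fk(x,A,S)[0]-p)/100,(fk(x,A,S)[1].inv()*Rt).as_rotvec()*2,.02*(x-q)],np.clip(q,lo+.001,hi-.001),bounds=(lo,hi),max_nfev=40)
    pp,Rr=fk(r.x,A,S); return r.x,np.linalg.norm(pp-p),(Rr.inv()*Rt).magnitude()
def path(q,p1,R1,n=8,name='',p0=None,R0=None):
    pa,Ra=fk(q,A,S); dr=(Ra.inv()*R1).as_rotvec(); w=0
    for k in range(1,n+1):
        q,e,a=step(q,pa+(p1-pa)*k/n,Ra*R.from_rotvec(dr*k/n)); w=max(w,e+100*a)
    print(name,'err',round(w,1),'q',np.round(q,2),'marg',round(np.min(np.r_[q-lo,hi-q]),2)); return q
def place(p,phi,yaw,sg):
    return None
E
cat > s1.py <<'E'
from sim import *
q0=np.array(ctrl.read_state()['qpos']); D=np.radians
F=[np.array([635,74,122.]),np.array([631,183,122.]),np.array([626,293,122.])]
cy=-.06; C=np.array([480,-377,55.]); cx=np.array([np.cos(cy),np.sin(cy),0]); cyv=np.array([-cx[1],cx[0],0])
for i,psi,sl in ((2,-30,90),(1,-40,0),(0,-55,-90)):
  for sg in (-1,1):
   for opt in 'AB':
    print('--- funnel',i+1,psi,sg,opt)
    Rg=toolR(D(70),D(psi),sg); d=Rg.apply([0,0,1])
    pre=F[i]-90*d
    q=path(q0,np.array([480,200,300.]),toolR(0,D(psi),sg),8,'yaw')
    q=path(q,pre+[0,0,60],Rg,10,'tilt')
    q=path(q,pre,Rg,4,'pre'); q=path(q,F[i],Rg,4,'grasp'); q=path(q,F[i]+[0,0,150],Rg,4,'lift')
    P=C+sl*cyv
    if opt=='A': Rp=toolR(D(-20),cy,sg)
    else: Rp=toolR(D(-20),cy-np.pi,sg)
    q=path(q,np.array([560,-50,330.]),toolR(0,D(psi),sg),10,'down')
    q=path(q,P+[0,0,150],Rp,12,'over'); q=path(q,P,Rp,5,'place')
E
python3 s1.py
```

```text
--- funnel 3 -30 -1 A
yaw err 0.0 q [-0.74  0.41  0.42  1.82 -0.2   0.95 -2.33] marg 0.61
tilt err 7.2 q [-1.65  1.29  1.32  1.92 -0.11  0.29 -2.94] marg 0.0
pre err 0.0 q [-1.65  1.45  1.31  1.92 -0.26  0.27 -2.94] marg 0.0
grasp err 5.3 q [-1.5   1.53  1.32  1.84 -0.51  0.23 -2.71] marg 0.0
lift err 6.5 q [-1.49  1.17  1.32  1.84  0.05  0.27 -2.94] marg 0.0
down err 0.0 q [-0.33  0.46  0.55  1.67 -0.27  1.08 -1.79] marg 0.77
over err 0.0 q [ 0.17  0.73  0.44  1.59 -0.13  1.19 -1.01] marg 0.79
place err 0.0 q [ 0.2   0.93  0.38  1.67 -0.2   0.92 -1.  ] marg 0.69
--- funnel 3 -30 -1 B
yaw err 0.0 q [-0.74  0.41  0.42  1.82 -0.2   0.95 -2.33] marg 0.61
tilt err 7.2 q [-1.65  1.29  1.32  1.92 -0.11  0.29 -2.94] marg 0.0
pre err 0.0 q [-1.65  1.45  1.31  1.92 -0.26  0.27 -2.94] marg 0.0
grasp err 5.3 q [-1.5   1.53  1.32  1.84 -0.51  0.23 -2.71] marg 0.0
lift err 6.5 q [-1.49  1.17  1.32  1.84  0.05  0.27 -2.94] marg 0.0
down err 0.0 q [-0.33  0.46  0.55  1.67 -0.27  1.08 -1.79] marg 0.77
over err 35.8 q [ 0.5   0.5   0.19  2.1  -1.1   0.42 -2.94] marg 0.0
place err 28.6 q [ 0.69  0.78 
[... 5055 characters left out ...]
0.0 q [ 0.78  0.84 -0.22  1.25  0.35  1.39  1.99] marg 0.59
place err 0.0 q [ 0.77  1.01 -0.2   1.33  0.4   1.15  1.92] marg 0.83
--- funnel 1 -55 1 B
yaw err 0.0 q [-0.27  0.39 -0.24  1.81  0.11  0.96  0.05] marg 0.66
tilt err 0.0 q [-0.91  0.84  0.29  1.88  1.22  1.11 -1.05] marg 0.59
pre err 0.0 q [-0.9   0.95  0.28  1.88  1.24  1.07 -1.16] marg 0.59
grasp err 0.0 q [-0.78  1.02  0.33  1.87  1.38  0.97 -1.23] marg 0.6
lift err 0.0 q [-0.79  0.75  0.35  1.86  1.3   1.04 -0.93] marg 0.61
down err 0.0 q [ 0.16  0.42 -0.17  1.66  0.08  1.07  0.58] marg 0.79
over err 0.0 q [ 0.68  0.64  0.22  1.74 -0.67  0.63 -0.26] marg 0.4
place err 0.0 q [ 0.82  0.85 -0.01  1.81 -0.82  0.32 -0.05] marg 0.09
```

```bash
python3 -m creep '[{"jaw":1,"xyz":[0,0,-40],"angular":[0,0,-1.3]},{"jaw":1,"xyz":[0,0,-40],"angular":[0,0,-1.3]},{"jaw":1,"xyz":[0,0,-40],"angular":[0,0,-1.3]},{"jaw":1,"xyz":[0,0,-40],"angular":[0,0,-1.3]},{"jaw":1,"xyz":[0,0,-40],"angular":[0,0,-1.3]},{"jaw":1,"xyz":[0,0,-40],"angular":[0,0,-1.3]},{"jaw":1,"xyz":[0,0,-40],"angular":[0,0,-1.3]}]'
python3 - <<'E'
from h import *
from ik import toolR
F3=np.array([626.8,293.3,122]); D=np.radians
Rg=toolR(D(70),D(-30),1);d=Rg.apply([0,0,1])
tgt((480,200,300),Rt=toolR(0,D(-30),1)); tgt(F3-90*d+[0,0,60],Rt=Rg)
E
```

```text
clock: 9.07
eef_pos: [458.7, 182.6, 303.4]
tool_rot: [-3.14, -0.0, 1.358]
force: [0.8, 0.5, -0.4]
width: 85.3
gripper_force: 0.0
t 9.07 p [458.7 182.6 303.4] rpy [-3.14  -0.     1.358] q [-0.406  0.342 -0.039  1.87   0.015  0.931 -0.664] w 85.3 F [ 0.8  0.5 -0.4]
[21.5, 17.2, 3.4] [-0.001, -0.001, -1.26]
t 9.07 p [458.7 182.6 303.4] rpy [-3.14  -0.     1.358] q [-0.406  0.342 -0.039  1.87   0.015  0.931 -0.664] w 85.3 F [ 0.8  0.5 -0.4]
[169.6, 60.6, 90.6] [-0.765, -1.049, -1.091]
```

```bash
python3 -m creep '[{"jaw":1,"xyz":[20,17,0],"angular":[0,0,-1.26]},{"jaw":1,"xyz":[20,17,0],"angular":[0,0,-1.26]},{"jaw":1,"xyz":[20,17,0],"angular":[0,0,-1.26]},{"jaw":1,"xyz":[20,17,0],"angular":[0,0,-1.26]},{"jaw":1,"xyz":[20,17,0],"angular":[0,0,-1.26]},{"jaw":1,"xyz":[20,17,0],"angular":[0,0,-1.26]},{"jaw":1,"xyz":[20,17,0],"angular":[0,0,-1.26]},{"jaw":1,"xyz":[20,17,0],"angular":[0,0,-1.26]}]'
python3 - <<'E'
from h import *
from ik import toolR
F3=np.array([626.8,293.3,122]); D=np.radians
Rg=toolR(D(70),D(-30),1);d=Rg.apply([0,0,1])
tgt(F3-110*d+[0,0,80],F3-110*d,Rt=Rg)
E
```

```text
clock: 10.07
eef_pos: [479.6, 197.9, 303.5]
tool_rot: [3.141, -0.002, 2.61]
force: [0.7, -0.4, 0.2]
width: 85.5
gripper_force: 0.0
t 10.07 p [479.6 197.9 303.5] rpy [ 3.141e+00 -2.000e-03  2.610e+00] q [-0.2    0.395 -0.343  1.802  0.155  0.972  0.433] w 85.5 F [ 0.7 -0.4  0.2]
[24.7, 156.0, 63.9] [-0.005, -1.224, -0.007]
[24.6, 156.0, 143.9] [-0.005, -1.224, -0.007]
```

Matches my model. Tilt now.

```bash
python3 -m creep '[{"jaw":1,"xyz":[25,156,40],"angular":[0,-1.224,0]},{"jaw":1,"xyz":[25,156,40],"angular":[0,-1.224,0]},{"jaw":1,"xyz":[25,156,40],"angular":[0,-1.224,0]},{"jaw":1,"xyz":[25,156,40],"angular":[0,-1.224,0]},{"jaw":1,"xyz":[25,156,40],"angular":[0,-1.224,0]},{"jaw":1,"xyz":[25,156,40],"angular":[0,-1.224,0]},{"jaw":1,"xyz":[25,156,40],"angular":[0,-1.224,0]},{"jaw":1,"xyz":[25,156,40],"angular":[0,-1.224,0]}]'
cat > look.py <<'E'
from h import *
from ik import toolR
import sys
from scipy.optimize import least_squares
D=np.radians
def rimfit(cam='wrist',c=None,save_as=None):
    im,d=viewer.get_image(cam); W=cloud(cam,d)
    if save_as: save(save_as,im)
    for r in silhouettes(cam,'funnel1_mid'):
        P=W[r['pixels']]; P=P[(P[:,2]>95)&(P[:,2]<178)]
        if len(P)<50: continue
        m=np.median(P,0)
        if c is not None and np.hypot(*(m[:2]-c))>70: continue
        cam_p=np.array(viewer.camera_model(cam)['T'])[:3,3]
        f=least_squares(lambda a:np.minimum(abs(np.hypot(P[:,0]-a[0],P[:,1]-a[1])-25),abs(np.hypot(P[:,0]-a[0],P[:,1]-a[1])-22)),c if c is not None else m[:2],loss='soft_l1')
        print(cam,round(r['score'],2),r['xy'],'axis',np.round(f.x,1),'n',len(P),'z',np.round(np.percentile(P[:,2],[1,99])),'cost',round(f.cost/len(P),2))
E
python3 - <<'E'
from look import *
rimfit('wrist',(627,293),'w1'); rimfit('top',(627,293))
F3=np.array([626.8,293.3,122]);Rg=toolR(D(70),D(-30),1);d=Rg.apply([0,0,1])
tgt(F3-110*d,F3,Rt=Rg)
E
```

```text
clock: 11.08
eef_pos: [535.2, 345.9, 261.0]
tool_rot: [-3.131, 1.223, 2.624]
force: [-0.4, -0.6, 0.3]
width: 85.3
gripper_force: 0.0
t 11.28 p [538.3 342.8 265.5] rpy [3.132 1.223 2.598] q [-1.285  0.825  0.254  1.895  1.258  1.125 -1.072] w 85.3 F [ 0.5 -0.4  0.5]
[100.2, 1.0, 34.2] [-0.009, 0.001, -0.007]
[100.4, 2.0, 144.2] [-0.009, 0.001, -0.007]
```

View pics/w1.png

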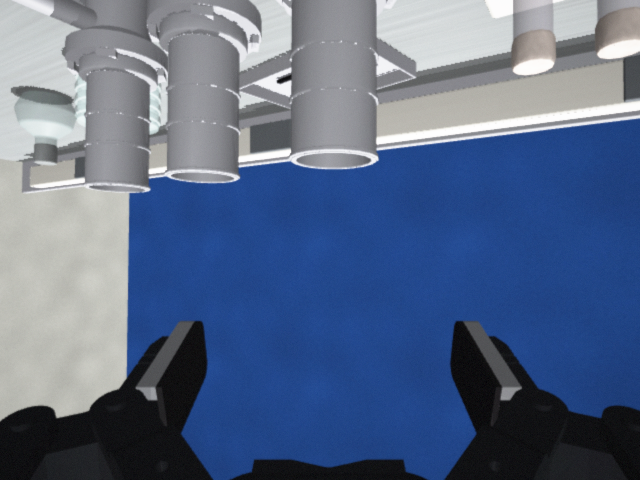

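The wrist view is upside down: funnel 3 is at (335,80), funnels 2 and 1 are to its left, and the rack tubes are at top right. I'll fit the tube axis straight from the cloud.

```bash
cat > look.py <<'E'
from h import *
from ik import toolR
from scipy.optimize import least_squares
D=np.radians
def tube(c,cam='wrist',name=None):
    im,d=viewer.get_image(cam); W=cloud(cam,d)
    if name: save(name,im)
    m=(np.hypot(W[...,0]-c[0],W[...,1]-c[1])<42)&(W[...,2]>95)&(W[...,2]<170); P=W[m]
    o=np.array(viewer.camera_model(cam)['T'])[:2,3]
    f=least_squares(lambda a:np.hypot(P[:,0]-a[0],P[:,1]-a[1])-25,np.array(c,float),loss='soft_l1')
    g=W[(np.hypot(W[...,0]-c[0],W[...,1]-c[1])<35)&(W[...,2]>150)]
    print(cam,'axis',np.round(f.x,1),len(P),'rms',np.round(np.sqrt(np.mean((np.hypot(*(P[:,:2]-f.x).T)-25)**2)),1),'top',np.round(np.percentile(g[:,2],99),1))
    return f.x
E
python3 - <<'E'
from look import *
c=tube((627,293))
F3=np.array([*c,122.5]);Rg=toolR(D(70),D(-30),1);d=Rg.apply([0,0,1])
tgt(F3-85*d,F3,Rt=Rg)
E
```

```text
wrist axis [628.2 294.8] 12470 rms 1.0 top 173.7
t 11.32 p [538.4 342.6 265.7] rpy [3.131 1.223 2.598] q [-1.285  0.825  0.254  1.895  1.258  1.125 -1.072] w 85.2 F [0.2 0.1 0.8]
[99.9, 3.3, 59.4] [-0.009, 0.001, -0.007]
[100.0, 4.1, 144.4] [-0.009, 0.001, -0.007]
```

```bash
python3 -m creep '[{"jaw":1,"xyz":[50,2,20],"angular":[0,0,0]},{"jaw":1,"xyz":[100,3,50],"angular":[0,0,0]},{"jaw":1,"xyz":[100,4,80],"angular":[0,0,0]},{"jaw":1,"xyz":[100,4,110],"angular":[0,0,0]},{"jaw":1,"xyz":[100,4,130],"angular":[0,0,0]},{"jaw":1,"xyz":[100,4,144],"angular":[0,0,0]},{"jaw":1,"xyz":[100,4,144],"angular":[0,0,0]},{"jaw":-1,"xyz":[100,4,144],"angular":[0,0,0]},{"jaw":-1,"xyz":[100,4,144],"angular":[0,0,0]},{"jaw":-1,"xyz":[100,4,144],"angular":[0,0,0]},{"jaw":-1,"xyz":[100,4,144],"angular":[0,0,0]},{"jaw":-1,"xyz":[100,4,144],"angular":[0,0,0]}]'
python3 - <<'E'
from look import *
s=ctrl.read_state();p=np.array(s['eef_pos'])
tgt(p+[0,0,40],p+[0,0,150])
# check valves in scene camera
im,d=viewer.get_image('scene');save('sc1',im);W=cloud('scene',d)
hsv=cv2.cvtColor(im,cv2.COLOR_RGB2HSV); b=(hsv[...,0]>105)&(hsv[...,0]<130)&(hsv[...,1]>150)&(W[...,2]>70)&(W[...,2]<95)
n,l,st,ce=cv2.connectedComponentsWithStats(b.astype(np.uint8))
for i in range(1,n):
    if st[i,4]>40: print('blue',st[i,4],cv2.minAreaRect(W[l==i][:,:2].astype(np.float32)))
E
```

```text
clock: 12.82
eef_pos: [626.9, 295.9, 121.6]
tool_rot: [3.14, 1.224, 2.609]
force: [-1.3, 0.7, 2.0]
width: 48.9
gripper_force: 61.3
t 12.82 p [626.9 295.9 121.6] rpy [3.14  1.224 2.609] q [-1.142  1.101  0.306  1.85   1.468  0.959 -1.327] w 48.9 F [-1.3  0.7  2. ]
[-37.6, 0.0, -13.6] [0.0, 0.0, 0.0]
[-141.1, 0.1, -51.0] [0.0, 0.0, 0.0]
blue 91 ((477.436279296875, -13.29142951965332), (54.084381103515625, 15.468778610229492), 81.71182250976562)
blue 110 ((511.34918212890625, 122.85172271728516), (16.101587295532227, 47.67121505737305), 1.8684800863265991)
```

View pics/sc1.png

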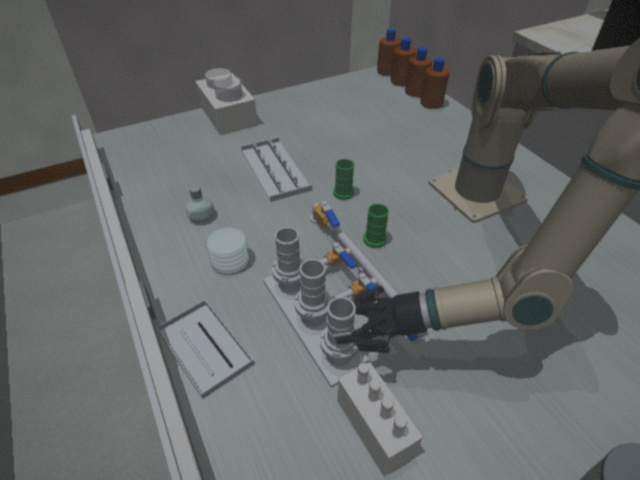

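Funnel 3 is gripped: 48.9 mm wide, 61 N. The scene view shows the jaws round it and the levers across the pipes. Lift it straight up.

```bash
python3 -m creep '[{"jaw":-1,"xyz":[-9,0,-3],"angular":[0,0,0]},{"jaw":-1,"xyz":[-24,0,-9],"angular":[0,0,0]},{"jaw":-1,"xyz":[-47,0,-17],"angular":[0,0,0]},{"jaw":-1,"xyz":[-94,0,-34],"angular":[0,0,0]},{"jaw":-1,"xyz":[-141,0,-51],"angular":[0,0,0]},{"jaw":-1,"xyz":[-141,0,-51],"angular":[0,0,0]}]'
python3 - <<'E'
from look import *
tgt((560,0,330),Rt=toolR(0,D(-30),1))
im,d=viewer.get_image('top');save('t3',im);W=cloud('top',d)
hsv=cv2.cvtColor(im,cv2.COLOR_RGB2HSV); b=(hsv[...,0]>105)&(hsv[...,0]<130)&(hsv[...,1]>150)&(W[...,2]>70)&(W[...,2]<95)
n,l,st,ce=cv2.connectedComponentsWithStats(b.astype(np.uint8))
for i in range(1,n):
    if st[i,4]>30: print('blue',st[i,4],cv2.minAreaRect(W[l==i][:,:2].astype(np.float32)))
E
```

```text
clock: 13.62
eef_pos: [628.1, 294.4, 276.8]
tool_rot: [3.118, 1.226, 2.585]
force: [1.0, -0.3, -2.4]
width: 48.5
gripper_force: 62.2
t 13.62 p [628.1 294.4 276.8] rpy [3.118 1.226 2.585] q [-1.154  0.827  0.331  1.87   1.385  1.001 -1.045] w 48.5 F [ 1.  -0.3 -2.4]
[-83.1, -287.7, 67.2] [0.0, 1.226, -0.014]
blue 133 ((503.85833740234375, 230.9661865234375), (13.825200080871582, 45.78929138183594), 0.5478505492210388)
blue 124 ((508.75653076171875, 121.2842025756836), (11.687841415405273, 45.03337860107422), 0.6634382009506226)
blue 122 ((499.0500793457031, 339.813720703125), (11.69779109954834, 47.77388000488281), 0.9590407609939575)
blue 162 ((474.00360107421875, -15.00579833984375), (52.2747917175293, 15.259012222290039), 82.7962875366211)
```

All three station levers are shut. Carry funnel 3 across while turning the tool down.

```bash
python3 -m creep '[{"jaw":-1,"xyz":[-40,-20,-10],"angular":[0,0,0]},{"jaw":-1,"xyz":[-83,-70,20],"angular":[0,0.1,0]},{"jaw":-1,"xyz":[-83,-120,40],"angular":[0,0.25,0]},{"jaw":-1,"xyz":[-83,-170,67],"angular":[0,0.4,0]},{"jaw":-1,"xyz":[-83,-220,67],"angular":[0,0.55,0]},{"jaw":-1,"xyz":[-83,-270,67],"angular":[0,0.7,0]},{"jaw":-1,"xyz":[-83,-288,67],"angular":[0,0.85,0]},{"jaw":-1,"xyz":[-83,-288,67],"angular":[0,1.0,0]},{"jaw":-1,"xyz":[-83,-288,67],"angular":[0,1.15,0]},{"jaw":-1,"xyz":[-83,-288,67],"angular":[0,1.22,0]},{"jaw":-1,"xyz":[-83,-288,67],"angular":[0,1.22,0]}]'
cat > car.py <<'E'
from look import *
def carrier(cam='top'):
    im,d=viewer.get_image(cam); W=cloud(cam,d); r=silhouettes(cam,'carrier')
    best=None
    for k in r[:2]:
        P=W[k['pixels']]; P=P[(P[:,2]>-3)&(P[:,2]<14)]
        if len(P)<300: continue
        (c,wh,a)=cv2.minAreaRect(P[:,:2].astype(np.float32)); print(cam,'carrier',round(k['score'],2),np.round(c,1),np.round(wh,1),round(a,1),len(P))
    return W,r
E
python3 - <<'E'
from car import *
W,r=carrier(); tgt(); 
k=r[0]['pixels']; P=W[k]; H=P[P[:,2]>20]
# saddles: fit two parallel rows of points above floor
(c,wh,a)=cv2.minAreaRect(H[:,:2].astype(np.float32)); print('high pts',len(H),c,wh,a)
m=(W[...,2]>25)&(W[...,2]<60)&(abs(W[...,0]-480)<75)&(abs(W[...,1]+377)<160); X=W[m]
for rng in range(5): pass
# two line fit: x = x0 +- 26 + k*(y-yc)
f=least_squares(lambda p:np.minimum(abs(X[:,0]-p[0]-26-p[1]*(X[:,1]+377)),abs(X[:,0]-p[0]+26-p[1]*(X[:,1]+377))),[480,0.06],loss='soft_l1'); print('saddles x0,slope',f.x,len(X),f.cost/len(X), np.percentile(X[:,1],[1,99]))
h=np.histogram(X[:,1],bins=np.arange(-540,-220,10)); print(list(zip(h[1][:-1],h[0])))
E
```

```text
clock: 15.05
eef_pos: [560.2, -2.5, 324.6]
tool_rot: [-3.139, 0.003, 2.604]
force: [-0.7, 0.3, -2.1]
width: 48.4
gripper_force: 62.5
top carrier 0.74 [ 481.  -379.1] [292.1 132.2] 86.4 5660
t 15.15 p [558.1   0.6 324.9] rpy [-3.139e+00  3.000e-03  2.609e+00] q [ 0.026  0.419 -0.117  1.676  0.059  1.049  0.928] w 48.8 F [-0.5  0.4 -2.1]
high pts 508 (482.68206787109375, -373.27825927734375) (280.80364990234375, 120.70417022705078) 86.0339126586914
saddles x0,slope [4.79987302e+02 6.37905778e-02] 280 0.6336654582256647 [-490.45442056 -253.77659763]
[(np.int64(-540), np.int64(0)), (np.int64(-530), np.int64(0)), (np.int64(-520), np.int64(0)), (np.int64(-510), np.int64(0)), (np.int64(-500), np.int64(6)), (np.int64(-490), np.int64(26)), (np.int64(-480), np.int64(17)), (np.int64(-470), np.int64(6)), (np.int64(-460), np.int64(11)), (np.int64(-450), np.int64(9)), (np.int64(-440), np.int64(22)), (np.int64(-430), np.int64(4)), (np.int64(-420), np.int64(0)), (np.int64(-410), np.int64(7)), (np.int64(-400), np.int64(22)), (np.int64(-390), np.int64(19)), (np.int64(-380), np.int64(3)), (np.int64(-370), np.int64(11)), (np.int64(-360), np.int64(12)), (np.int64(-350), np.int64(17)), (np.int64(-340), np.int64(0)), (np.int64(-330), np.int64(0)), (np.int64(-320), np.int64(9)), (np.int64(-310), np.int64(20)), (np.int64(-300), np.int64(19)), (np.int64(-290), np.int64(3)), (np.int64(-280), np.int64(8)), (np.int64(-270), np.int64(12)), (np.int64(-260), np.int64(15)), (np.int64(-250), np.int64(1)), (np.int64(-240), np.int64(1))]
```

```bash
python3 - <<'E'
from car import *
cy=-.064
tgt((480,-285,260),Rt=toolR(D(-20),cy,1))
E
```

```text
t 15.15 p [558.1   0.6 324.9] rpy [-3.139e+00  3.000e-03  2.609e+00] q [ 0.026  0.419 -0.117  1.676  0.059  1.049  0.928] w 48.8 F [-0.5  0.4 -2.1]
[-77.5, -285.6, 65.9] [0.079, 0.345, -0.464]
```

```bash
python3 -m creep '[{"jaw":-1,"xyz":[-77,-286,66],"angular":[0.079,0.345,-0.464]},{"jaw":-1,"xyz":[-77,-286,66],"angular":[0.079,0.345,-0.464]},{"jaw":-1,"xyz":[-77,-286,66],"angular":[0.079,0.345,-0.464]},{"jaw":-1,"xyz":[-77,-286,66],"angular":[0.079,0.345,-0.464]},{"jaw":-1,"xyz":[-77,-286,66],"angular":[0.079,0.345,-0.464]},{"jaw":-1,"xyz":[-77,-286,66],"angular":[0.079,0.345,-0.464]},{"jaw":-1,"xyz":[-77,-286,66],"angular":[0.079,0.345,-0.464]},{"jaw":-1,"xyz":[-77,-286,66],"angular":[0.079,0.345,-0.464]}]'
python3 - <<'E'
from car import *
s=ctrl.read_state()
im,d=viewer.get_image('wrist');save('w2',im);W=cloud('wrist',d);np.save('w2.npy',W)
m=(W[...,2]>25)&(W[...,2]<60)&(abs(W[...,0]-480)<75)&(abs(W[...,1]+377)<160); X=W[m]
f=least_squares(lambda p:np.minimum(abs(X[:,0]-p[0]-26-p[1]*(X[:,1]+377)),abs(X[:,0]-p[0]+26-p[1]*(X[:,1]+377))),[480,0.06],loss='soft_l1'); print(f.x,len(X),f.cost/len(X))
h=np.histogram(X[:,1],bins=np.arange(-540,-220,6)); print([(int(a),int(b)) for a,b in zip(h[1][:-1],h[0])])
print(X[:,2].max(), np.percentile(W[(abs(W[...,0]-480)<60)&(abs(W[...,1]+420)<60)][:,2],[5,50]))
tgt()
# funnel in hand: points near TCP
p=np.array(s['eef_pos']); Q=W[np.linalg.norm(W-p,axis=-1)<75]; Q=Q[Q[:,2]>180]; print('hand pts',len(Q),np.round(Q.min(0)),np.round(Q.max(0)))
E
```

```text
clock: 16.15
eef_pos: [482.0, -282.4, 261.3]
tool_rot: [3.14, -0.346, 3.083]
force: [0.1, 0.3, -1.3]
width: 49.1
gripper_force: 62.7
[4.81340593e+02 6.27220894e-02] 1140 0.5333801898766686
[(-540, 0), (-534, 0), (-528, 0), (-522, 0), (-516, 0), (-510, 0), (-504, 0), (-498, 23), (-492, 107), (-486, 116), (-480, 98), (-474, 59), (-468, 0), (-462, 5), (-456, 36), (-450, 48), (-444, 56), (-438, 117), (-432, 4), (-426, 0), (-420, 0), (-414, 0), (-408, 30), (-402, 96), (-396, 103), (-390, 90), (-384, 41), (-378, 0), (-372, 0), (-366, 21), (-360, 28), (-354, 27), (-348, 35), (-342, 0), (-336, 0), (-330, 0), (-324, 0), (-318, 0), (-312, 0), (-306, 0), (-300, 0), (-294, 0), (-288, 0), (-282, 0), (-276, 0), (-270, 0), (-264, 0), (-258, 0), (-252, 0), (-246, 0), (-240, 0), (-234, 0), (-228, 0)]
46.43972349126415 [1.09685708 2.48610777]
t 16.2 p [ 481.9 -282.8  261.3] rpy [ 3.14  -0.346  3.082] q [ 0.495  0.656 -0.145  1.49   0.194  1.34   1.8  ] w 49.2 F [ 0.4  0.1 -1.5]
hand pts 83195 [ 430. -342.  242.] [ 516. -224.  328.]
```

View pics/w2.png

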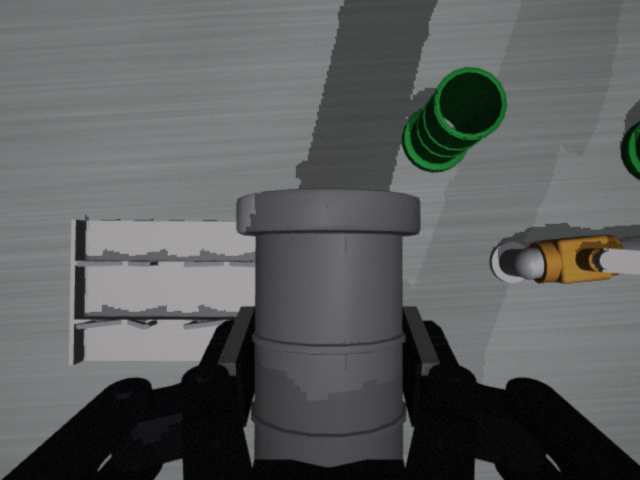

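The funnel is level in the jaws with its flange toward the robot. The carrier's free cradles are at left, and the green look-alikes stand at top right. Lower it into the left cradle.

```bash
python3 - <<'E'
from car import *
tgt((486.5,-285.7,110),(486.5,-285.7,62),(486.5,-285.7,56),Rt=toolR(D(-20),-.064,1))
E
```

```text
t 16.2 p [ 481.9 -282.8  261.3] rpy [ 3.14  -0.346  3.082] q [ 0.495  0.656 -0.145  1.49   0.194  1.34   1.8  ] w 49.2 F [ 0.4  0.1 -1.5]
[-55.8, -2.9, 140.7] [0.0, 0.003, 0.004]
[-72.1, -3.0, 185.8] [0.0, 0.003, 0.004]
[-74.1, -3.0, 191.5] [0.0, 0.003, 0.004]
```

```bash
python3 -m creep '[{"jaw":-1,"xyz":[-20,-1,55],"angular":[0,0,0]},{"jaw":-1,"xyz":[-40,-2,100],"angular":[0,0,0]},{"jaw":-1,"xyz":[-56,-3,141],"angular":[0,0,0]},{"jaw":-1,"xyz":[-65,-3,166],"angular":[0,0,0]},{"jaw":-1,"xyz":[-72,-3,186],"angular":[0,0,0]},{"jaw":-1,"xyz":[-74,-3,191],"angular":[0,0,0]},{"jaw":-1,"xyz":[-74,-3,191],"angular":[0,0,0]},{"jaw":-1,"xyz":[-74,-3,191],"angular":[0,0,0]}]'
python3 -c "
from car import *
tgt((486.5,-285.7,55),(486.5,-285.7,100))"
```

```text
clock: 17.2
eef_pos: [485.8, -283.9, 57.5]
tool_rot: [3.135, -0.349, 3.081]
force: [-1.6, 6.9, 6.0]
width: 49.2
gripper_force: 64.5
t 17.2 p [ 485.8 -283.9   57.5] rpy [ 3.135 -0.349  3.081] q [ 0.483  0.914 -0.122  1.602  0.244  0.979  1.729] w 49.2 F [-1.6  6.9  6. ]
[-1.6, -1.7, 2.1] [0.0, 0.0, 0.0]
[13.8, -1.5, -40.2] [0.0, 0.0, 0.0]
```

```bash
python3 -m creep '[{"jaw":0.0,"xyz":[0,2,0],"angular":[0,0,0]},{"jaw":0.45,"xyz":[0,2,0],"angular":[0,0,0]},{"jaw":0.45,"xyz":[0,2,0],"angular":[0,0,0]},{"jaw":0.45,"xyz":[0,2,0],"angular":[0,0,0]},{"jaw":0.45,"xyz":[0,2,-20],"angular":[0,0,0]},{"jaw":0.45,"xyz":[0,2,-60],"angular":[0,0,0]},{"jaw":0.45,"xyz":[0,2,-120],"angular":[0,0,0]},{"jaw":0.45,"xyz":[0,2,-180],"angular":[0,0,0]},{"jaw":1,"xyz":[0,2,-220],"angular":[0,0,0]},{"jaw":1,"xyz":[0,2,-220],"angular":[0,0,0]}]'
cat >> car.py <<'E'
def lying(W,c,yaw=-.064):
    """fit a horizontal cylinder r25 near c: returns axis offset, height, length ends"""
    cx=np.array([np.cos(yaw),np.sin(yaw)]);cyv=np.array([-cx[1],cx[0]])
    u=(W[...,:2]-np.array(c))@cx; v=(W[...,:2]-np.array(c))@cyv
    m=(abs(v)<36)&(abs(u)<75)&(W[...,2]>48); U,V,Z=u[m],v[m],W[...,2][m]
    k=(abs(U)<36)
    f=least_squares(lambda a:np.hypot(V[k]-a[0]-a[2]*U[k],Z[k]-a[1]-a[3]*U[k])-25,[0,55,0,0],loss='soft_l1')
    print('lying: y off',round(f.x[0],1),'z',round(f.x[1],1),'yaw',round(f.x[2],3),'tilt',round(f.x[3],3),'u range',np.round(np.percentile(U,[1,99]),1),'n',k.sum(),'cost',round(f.cost/k.sum(),2))
E
python3 - <<'E'
from car import *
im,d=viewer.get_image('wrist');save('w3',im); lying(cloud('wrist',d),(486.5,-285.7))
im,d=viewer.get_image('top');save('t4',im); lying(cloud('top',d),(486.5,-285.7))
tgt((520,150,330),Rt=toolR(0,D(-40),1))
E
```

```text
clock: 18.45
eef_pos: [562.7, -291.5, 266.0]
tool_rot: [-3.141, -0.34, 3.078]
force: [0.1, -0.0, -0.7]
width: 85.0
gripper_force: 0.0
lying: y off 2.7 z 51.5 yaw 0.001 tilt -0.003 u range [-52.4  49.8] n 5542 cost 0.18
lying: y off 14.4 z 337.9 yaw 0.346 tilt 9.398 u range [-50.8  74. ] n 1333 cost 243.48
t 18.55 p [ 559.8 -291.   262.5] rpy [ 3.14  -0.348  3.078] q [ 0.449  0.774 -0.14   1.239  0.188  1.475  1.789] w 85.3 F [ 0.2  0.3 -0.5]
[86.5, 437.7, -39.8] [-0.109, -0.336, 0.628]
```

View pics/w3.png

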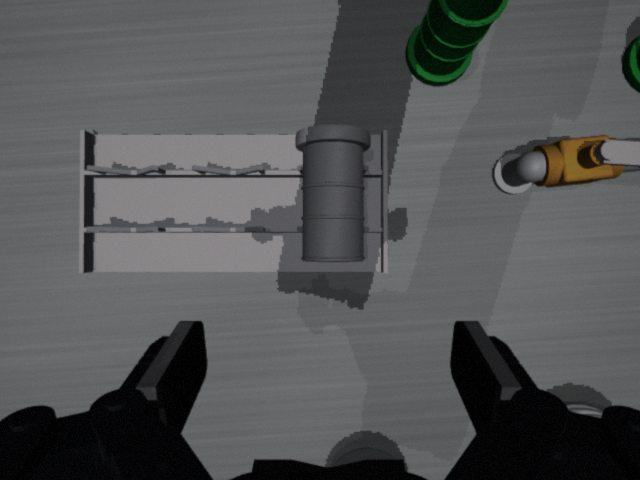

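Funnel 3 lies level in both saddles of the left cradle, centred within about 1.5 mm, at picture (335,195). The other two cradles at left are free. Next is funnel 2.

```bash
python3 -m creep '[{"jaw":1,"xyz":[86,55,-40],"angular":[-0.109,-0.336,0.628]},{"jaw":1,"xyz":[86,110,-40],"angular":[-0.109,-0.336,0.628]},{"jaw":1,"xyz":[86,170,-40],"angular":[-0.109,-0.336,0.628]},{"jaw":1,"xyz":[86,230,-40],"angular":[-0.109,-0.336,0.628]},{"jaw":1,"xyz":[86,290,-40],"angular":[-0.109,-0.336,0.628]},{"jaw":1,"xyz":[86,350,-40],"angular":[-0.109,-0.336,0.628]},{"jaw":1,"xyz":[86,410,-40],"angular":[-0.109,-0.336,0.628]},{"jaw":1,"xyz":[86,438,-40],"angular":[-0.109,-0.336,0.628]},{"jaw":1,"xyz":[86,438,-40],"angular":[-0.109,-0.336,0.628]}]'
python3 - <<'E'
from look import *
F=np.array([632,184,122.5]);Rg=toolR(D(70),D(-40),1);d=Rg.apply([0,0,1])
tgt(F-110*d+[0,0,120],Rt=Rg)
E
```

```text
clock: 19.68
eef_pos: [519.3, 153.9, 328.6]
tool_rot: [-3.14, -0.003, 2.45]
force: [0.2, -1.7, -0.1]
width: 85.4
gripper_force: 0.0
t 19.68 p [519.3 153.9 328.6] rpy [-3.14e+00 -3.00e-03  2.45e+00] q [-0.234  0.393 -0.15   1.71   0.064  1.046  0.475] w 85.4 F [ 0.2 -1.7 -0.1]
[35.6, 95.8, 48.4] [0.003, -1.225, 0.007]
```

```bash
python3 -m creep '[{"jaw":1,"xyz":[36,96,48],"angular":[0,-1.225,0]},{"jaw":1,"xyz":[36,96,48],"angular":[0,-1.225,0]},{"jaw":1,"xyz":[36,96,48],"angular":[0,-1.225,0]},{"jaw":1,"xyz":[36,96,48],"angular":[0,-1.225,0]},{"jaw":1,"xyz":[36,96,48],"angular":[0,-1.225,0]},{"jaw":1,"xyz":[36,96,48],"angular":[0,-1.225,0]},{"jaw":1,"xyz":[36,96,48],"angular":[0,-1.225,0]},{"jaw":1,"xyz":[36,96,48],"angular":[0,-1.225,0]},{"jaw":1,"xyz":[36,96,48],"angular":[0,-1.225,0]}]'
python3 - <<'E'
from look import *
c=tube((632,184))
F=np.array([*c,122]);Rg=toolR(D(70),D(-40),1);d=Rg.apply([0,0,1])
tgt(F-80*d,F+1.5*d,Rt=Rg)
E
```

```text
clock: 20.8
eef_pos: [555.7, 245.3, 283.1]
tool_rot: [-3.141, 1.225, 2.441]
force: [-0.2, -0.1, 0.3]
width: 85.1
gripper_force: 0.0
wrist axis [632.8 184.3] 9895 rms 1.2 top 174.0
t 20.85 p [555.8 245.2 283.5] rpy [3.137 1.224 2.436] q [-1.279  0.809  0.436  1.954  1.168  1.027 -1.033] w 85.5 F [ 0.2 -0.8 -0.3]
[118.4, 2.7, 67.1] [-0.002, 0.002, -0.002]
[118.6, 2.8, 148.6] [-0.002, 0.002, -0.002]
```

```bash
python3 -m creep '[{"jaw":1,"xyz":[59,2,20],"angular":[0,0,0]},{"jaw":1,"xyz":[105,3,40],"angular":[0,0,0]},{"jaw":1,"xyz":[118,3,67],"angular":[0,0,0]},{"jaw":1,"xyz":[118,3,95],"angular":[0,0,0]},{"jaw":1,"xyz":[118,3,125],"angular":[0,0,0]},{"jaw":1,"xyz":[118,3,148],"angular":[0,0,0]},{"jaw":1,"xyz":[118,3,148],"angular":[0,0,0]},{"jaw":-1,"xyz":[118,3,148],"angular":[0,0,0]},{"jaw":-1,"xyz":[118,3,148],"angular":[0,0,0]},{"jaw":-1,"xyz":[118,3,148],"angular":[0,0,0]},{"jaw":-1,"xyz":[118,3,148],"angular":[0,0,0]},{"jaw":-1,"xyz":[118,3,148],"angular":[0,0,0]}]'
python3 -c "
from h import *
tgt()"
```

```text
clock: 22.35
eef_pos: [633.1, 186.2, 121.9]
tool_rot: [3.139, 1.226, 2.442]
force: [-3.0, 3.6, 4.7]
width: 49.2
gripper_force: 61.4
t 22.35 p [633.1 186.2 121.9] rpy [3.139 1.226 2.442] q [-1.129  1.137  0.479  1.926  1.397  0.809 -1.374] w 49.2 F [-3.   3.6  4.7]
```

Gripped. Same lift as before.

```bash
python3 -m creep '[{"jaw":-1,"xyz":[-9,0,-3],"angular":[0,0,0]},{"jaw":-1,"xyz":[-24,0,-9],"angular":[0,0,0]},{"jaw":-1,"xyz":[-47,0,-17],"angular":[0,0,0]},{"jaw":-1,"xyz":[-94,0,-34],"angular":[0,0,0]},{"jaw":-1,"xyz":[-141,0,-51],"angular":[0,0,0]},{"jaw":-1,"xyz":[-141,0,-51],"angular":[0,0,0]}]'
python3 - <<'E'
from look import *
tgt((560,-20,340),Rt=toolR(0,D(-40),1))
E
```

```text
clock: 23.1
eef_pos: [633.9, 184.6, 276.2]
tool_rot: [3.118, 1.226, 2.419]
force: [0.2, 0.3, -3.5]
width: 49.0
gripper_force: 62.3
t 23.1 p [633.9 184.6 276.2] rpy [3.118 1.226 2.419] q [-1.149  0.849  0.523  1.947  1.316  0.875 -1.071] w 49.0 F [ 0.2  0.3 -3.5]
[-87.0, -203.5, 48.9] [0.005, 1.226, -0.007]
```

```bash
python3 -m creep '[{"jaw":-1,"xyz":[-40,-20,-10],"angular":[0,0,0]},{"jaw":-1,"xyz":[-87,-60,10],"angular":[0,0.1,0]},{"jaw":-1,"xyz":[-87,-110,30],"angular":[0,0.25,0]},{"jaw":-1,"xyz":[-87,-160,49],"angular":[0,0.4,0]},{"jaw":-1,"xyz":[-87,-203,49],"angular":[0,0.55,0]},{"jaw":-1,"xyz":[-87,-203,49],"angular":[0,0.7,0]},{"jaw":-1,"xyz":[-87,-203,49],"angular":[0,0.85,0]},{"jaw":-1,"xyz":[-87,-203,49],"angular":[0,1.0,0]},{"jaw":-1,"xyz":[-87,-203,49],"angular":[0,1.15,0]},{"jaw":-1,"xyz":[-87,-203,49],"angular":[0,1.226,0]},{"jaw":-1,"xyz":[-87,-203,49],"angular":[0,1.226,0]}]'
python3 - <<'E'
from car import *
carrier()
tgt((481,-373,260),Rt=toolR(D(-20),-.064,1))
E
```

```text
clock: 24.48
eef_pos: [560.4, -21.6, 335.0]
tool_rot: [-3.139, -0.001, 2.438]
force: [-0.6, 0.2, -2.5]
width: 49.0
gripper_force: 62.7
top carrier 0.63 [ 463.8 -375.9] [273.6 129.7] 86.2 4350
t 24.57 p [559.1 -18.5 335.3] rpy [-3.140e+00 -2.000e-03  2.443e+00] q [-0.055  0.412  0.055  1.658 -0.025  1.075  0.88 ] w 48.8 F [ 0.2  0.7 -3. ]
[-168.2, -321.6, 75.7] [0.109, 0.335, -0.628]
```

```bash
python3 -m creep '[{"jaw":-1,"xyz":[-25,-45,10],"angular":[0.109,0.335,-0.628]},{"jaw":-1,"xyz":[-50,-95,20],"angular":[0.109,0.335,-0.628]},{"jaw":-1,"xyz":[-80,-150,35],"angular":[0.109,0.335,-0.628]},{"jaw":-1,"xyz":[-110,-210,50],"angular":[0.109,0.335,-0.628]},{"jaw":-1,"xyz":[-140,-265,65],"angular":[0.109,0.335,-0.628]},{"jaw":-1,"xyz":[-168,-322,75],"angular":[0.109,0.335,-0.628]},{"jaw":-1,"xyz":[-168,-322,75],"angular":[0.109,0.335,-0.628]},{"jaw":-1,"xyz":[-168,-322,75],"angular":[0.109,0.335,-0.628]}]'
cat >> car.py <<'E'
def saddles(W,c0,y0,yaw0=-.064):
    m=(W[...,2]>25)&(W[...,2]<50)&(abs(W[...,0]-c0[0])<65)&(abs(W[...,1]-c0[1])<150); X=W[m]
    f=least_squares(lambda p:np.minimum(abs(X[:,0]-p[0]-26-p[1]*(X[:,1]-c0[1])),abs(X[:,0]-p[0]+26-p[1]*(X[:,1]-c0[1]))),[c0[0],-yaw0],loss='soft_l1')
    print('x0 at y',c0[1],':',np.round(f.x,3),len(X),round(f.cost/len(X),2))
    cx=np.array([1,-f.x[1]])/np.hypot(1,f.x[1]); cyv=np.array([-cx[1],cx[0]])
    v=(X[:,:2]-np.array(c0))@cyv
    h=np.histogram(v,bins=np.arange(-150,151,6)); print([(int(a),int(b)) for a,b in zip(h[1][:-1],h[0]) if b])
E
python3 - <<'E'
from car import *
im,d=viewer.get_image('wrist');save('w4',im);W=cloud('wrist',d)
saddles(W,(470,-375),0)
im,d=viewer.get_image('top');save('t5',im);W=cloud('top',d)
saddles(W,(470,-375),0)
tgt()
E
```

```text
clock: 25.58
eef_pos: [482.1, -372.0, 260.9]
tool_rot: [3.14, -0.347, 3.079]
force: [0.3, 1.9, -2.3]
width: 48.7
gripper_force: 62.9
x0 at y -375 : [4.66787e+02 6.60000e-02] 630 0.63
[(-120, 6), (-114, 82), (-108, 93), (-102, 92), (-96, 64), (-90, 1), (-78, 50), (-72, 55), (-66, 62), (-60, 55), (66, 55), (72, 14), (102, 1)]
x0 at y -375 : [4.63692e+02 7.20000e-02] 127 2.38
[(-120, 1), (-114, 4), (-108, 3), (-96, 3), (-78, 1), (-60, 6), (-42, 1), (-30, 6), (-24, 16), (-18, 11), (-12, 13), (-6, 7), (6, 3), (12, 4), (18, 8), (24, 6), (30, 10), (66, 2), (72, 1), (90, 2), (96, 1), (114, 10), (120, 6), (126, 1), (138, 1)]
t 25.68 p [ 483.7 -370.   261.4] rpy [ 3.138 -0.346  3.083] q [ 0.529  0.722 -0.007  1.349  0.157  1.386  1.981] w 48.7 F [ 0.2 -0.4 -2.5]
```

View pics/w4.png

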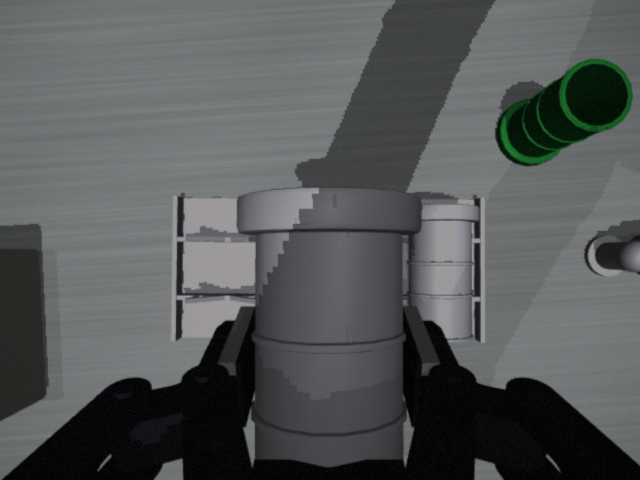

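The carrier has been knocked about 15 mm toward the robot. Funnel 3 still lies in it at (443,270), and the held funnel is level. I place funnel 2 in the middle cradle at the new position.

```bash
python3 - <<'E'
from car import *
im,d=viewer.get_image('wrist');W=cloud('wrist',d); lying(W,(473,-283),-.066)
tgt((467,-373,110),(467,-373,62),(467,-373,56),Rt=toolR(D(-20),-.066,1))
E
```

```text
lying: y off -9.6 z 137.5 yaw -0.718 tilt 5.569 u range [-51.3  47.8] n 9726 cost 59.56
t 25.73 p [ 483.8 -370.1  261.5] rpy [ 3.138 -0.346  3.083] q [ 0.529  0.721 -0.007  1.349  0.157  1.386  1.982] w 48.9 F [ 0.7  0.4 -3.4]
[-35.8, -4.4, 148.2] [0.001, 0.003, 0.007]
[-52.0, -4.5, 193.3] [0.001, 0.003, 0.007]
[-54.0, -4.5, 199.0] [0.001, 0.003, 0.007]
```

```bash
python3 -m creep '[{"jaw":-1,"xyz":[-12,-2,50],"angular":[0,0,0.007]},{"jaw":-1,"xyz":[-24,-4,100],"angular":[0,0,0.007]},{"jaw":-1,"xyz":[-36,-4,148],"angular":[0,0,0.007]},{"jaw":-1,"xyz":[-45,-4,173],"angular":[0,0,0.007]},{"jaw":-1,"xyz":[-52,-4,193],"angular":[0,0,0.007]},{"jaw":-1,"xyz":[-54,-4,198],"angular":[0,0,0.007]},{"jaw":-1,"xyz":[-54,-4,198],"angular":[0,0,0.007]},{"jaw":-1,"xyz":[-54,-4,198],"angular":[0,0,0.007]}]'
python3 -c "
from car import *
tgt()"
```

```text
clock: 26.72
eef_pos: [466.1, -372.3, 58.2]
tool_rot: [3.139, -0.348, 3.074]
force: [-2.3, 6.2, 4.4]
width: 49.0
gripper_force: 63.4
t 26.73 p [ 466.1 -372.3   58.2] rpy [ 3.139 -0.348  3.074] q [5.410e-01 9.400e-01 1.000e-03 1.520e+00 1.820e-01 1.003e+00 1.921e+00] w 49.0 F [-2.3  6.2  4.4]
```

```bash
python3 -m creep '[{"jaw":0.0,"xyz":[0,2,0],"angular":[0,0,0]},{"jaw":0.4,"xyz":[0,2,0],"angular":[0,0,0]},{"jaw":0.4,"xyz":[0,2,0],"angular":[0,0,0]},{"jaw":0.4,"xyz":[0,2,0],"angular":[0,0,0]},{"jaw":0.4,"xyz":[0,2,-20],"angular":[0,0,0]},{"jaw":0.4,"xyz":[0,2,-60],"angular":[0,0,0]},{"jaw":0.4,"xyz":[0,2,-120],"angular":[0,0,0]},{"jaw":0.4,"xyz":[0,2,-180],"angular":[0,0,0]},{"jaw":1,"xyz":[0,2,-220],"angular":[0,0,0]},{"jaw":1,"xyz":[0,2,-220],"angular":[0,0,0]}]'
sed -i 's/(W\[...,2\]>48); U/(W[...,2]>48)\&(W[...,2]<92); U/' car.py
python3 - <<'E'
from car import *
im,d=viewer.get_image('wrist');save('w5',im);W=cloud('wrist',d); lying(W,(467,-373),-.066);lying(W,(473,-283),-.066); saddles(W,(467,-373),0)
tgt((500,100,330),Rt=toolR(0,D(-55),1))
E
```

```text
clock: 27.98
eef_pos: [542.6, -379.6, 266.8]
tool_rot: [-3.137, -0.34, 3.071]
force: [-1.1, -0.0, -0.6]
width: 85.7
gripper_force: 0.0
lying: y off 2.4 z 51.2 yaw -0.002 tilt -0.002 u range [-52.9  49.3] n 5556 cost 0.18
lying: y off 2.8 z 51.5 yaw -0.003 tilt -0.001 u range [-54.4  48. ] n 5684 cost 0.19
x0 at y -373 : [4.63081e+02 6.60000e-02] 916 2.15
[(-120, 36), (-114, 102), (-108, 88), (-102, 77), (-96, 1), (-84, 3), (-78, 55), (-72, 58), (-66, 71), (-60, 58), (-30, 57), (-24, 9), (-18, 2), (-12, 1), (-6, 4), (6, 2), (18, 2), (24, 42), (30, 51), (60, 78), (66, 107), (72, 1), (78, 1), (84, 2), (90, 2), (108, 2), (114, 1), (120, 3)]
t 28.02 p [ 540.9 -379.1  264.4] rpy [-3.139 -0.344  3.071] q [ 0.5    0.809 -0.004  1.154  0.145  1.494  1.962] w 85.7 F [-0.1  0.  -0.1]
[92.4, 474.9, -37.5] [-0.155, -0.32, 0.881]
```

View pics/w5.png

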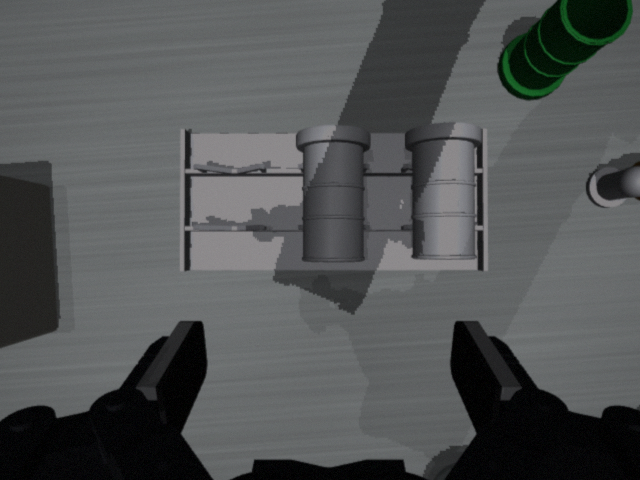

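Both funnels lie level in their cradles, at (335,195) and (445,195); the remaining free cradle is at (230,200). Next is funnel 1.

```bash
python3 -m creep '[{"jaw":1,"xyz":[40,55,-37],"angular":[-0.155,-0.32,0.881]},{"jaw":1,"xyz":[60,110,-37],"angular":[-0.155,-0.32,0.881]},{"jaw":1,"xyz":[92,170,-37],"angular":[-0.155,-0.32,0.881]},{"jaw":1,"xyz":[92,230,-37],"angular":[-0.155,-0.32,0.881]},{"jaw":1,"xyz":[92,290,-37],"angular":[-0.155,-0.32,0.881]},{"jaw":1,"xyz":[92,350,-37],"angular":[-0.155,-0.32,0.881]},{"jaw":1,"xyz":[92,410,-37],"angular":[-0.155,-0.32,0.881]},{"jaw":1,"xyz":[92,475,-37],"angular":[-0.155,-0.32,0.881]},{"jaw":1,"xyz":[92,475,-37],"angular":[-0.155,-0.32,0.881]},{"jaw":1,"xyz":[92,475,-37],"angular":[-0.155,-0.32,0.881]}]'
python3 - <<'E'
from look import *
F=np.array([637,75.5,122.5]);Rg=toolR(D(70),D(-55),1);d=Rg.apply([0,0,1])
tgt(F-110*d+[0,0,120],Rt=Rg)
E
```

```text
clock: 29.28
eef_pos: [498.8, 100.0, 328.0]
tool_rot: [-3.137, -0.003, 2.182]
force: [-0.1, -0.8, 0.3]
width: 85.4
gripper_force: 0.0
t 29.27 p [498.8 100.  328. ] rpy [-3.137e+00 -3.000e-03  2.182e+00] q [-0.286  0.341  0.046  1.795 -0.02   1.011  0.38 ] w 85.4 F [-0.1 -0.8  0.3]
[3.8, 99.4, 47.4] [-0.004, -1.225, 0.003]
```

```bash
python3 -m creep '[{"jaw":1,"xyz":[4,99,47],"angular":[0,-1.225,0]},{"jaw":1,"xyz":[4,99,47],"angular":[0,-1.225,0]},{"jaw":1,"xyz":[4,99,47],"angular":[0,-1.225,0]},{"jaw":1,"xyz":[4,99,47],"angular":[0,-1.225,0]},{"jaw":1,"xyz":[4,99,47],"angular":[0,-1.225,0]},{"jaw":1,"xyz":[4,99,47],"angular":[0,-1.225,0]},{"jaw":1,"xyz":[4,99,47],"angular":[0,-1.225,0]},{"jaw":1,"xyz":[4,99,47],"angular":[0,-1.225,0]},{"jaw":1,"xyz":[4,99,47],"angular":[0,-1.225,0]}]'
python3 - <<'E'
from look import *
c=tube((637,75.5))
F=np.array([*c,122]);Rg=toolR(D(70),D(-55),1);d=Rg.apply([0,0,1])
tgt(F-80*d,F+1.5*d,Rt=Rg)
E
```

```text
clock: 30.4
eef_pos: [579.0, 158.0, 283.2]
tool_rot: [-3.139, 1.222, 2.179]
force: [0.2, 0.1, 1.3]
width: 85.5
gripper_force: 0.0
wrist axis [638.7  75.5] 9930 rms 1.2 top 173.8
t 30.45 p [579.1 158.2 283.5] rpy [3.14  1.221 2.176] q [-1.211  0.876  0.598  1.875  0.949  0.998 -0.887] w 85.4 F [-0.1 -1.3  1. ]
[116.9, 1.4, 71.0] [-0.004, -0.001, -0.002]
[116.8, 1.7, 152.5] [-0.004, -0.001, -0.002]
```

```bash
python3 -m creep '[{"jaw":1,"xyz":[59,1,20],"angular":[0,0,0]},{"jaw":1,"xyz":[105,1,45],"angular":[0,0,0]},{"jaw":1,"xyz":[117,1,71],"angular":[0,0,0]},{"jaw":1,"xyz":[117,1,100],"angular":[0,0,0]},{"jaw":1,"xyz":[117,1,130],"angular":[0,0,0]},{"jaw":1,"xyz":[117,1,152],"angular":[0,0,0]},{"jaw":1,"xyz":[117,1,152],"angular":[0,0,0]},{"jaw":-1,"xyz":[117,1,152],"angular":[0,0,0]},{"jaw":-1,"xyz":[117,1,152],"angular":[0,0,0]},{"jaw":-1,"xyz":[117,1,152],"angular":[0,0,0]},{"jaw":-1,"xyz":[117,1,152],"angular":[0,0,0]},{"jaw":-1,"xyz":[117,1,152],"angular":[0,0,0]}]'
python3 -c "
from h import *
tgt()"
```

```text
clock: 31.95
eef_pos: [638.1, 77.4, 120.6]
tool_rot: [-3.139, 1.222, 2.185]
force: [-2.9, 3.8, 4.2]
width: 49.1
gripper_force: 61.6
t 31.95 p [638.1  77.4 120.6] rpy [-3.139  1.222  2.185] q [-1.066  1.2    0.641  1.886  1.111  0.698 -1.19 ] w 49.1 F [-2.9  3.8  4.2]
```

```bash
python3 -m creep '[{"jaw":-1,"xyz":[-9,0,-3],"angular":[0,0,0]},{"jaw":-1,"xyz":[-24,0,-9],"angular":[0,0,0]},{"jaw":-1,"xyz":[-47,0,-17],"angular":[0,0,0]},{"jaw":-1,"xyz":[-94,0,-34],"angular":[0,0,0]},{"jaw":-1,"xyz":[-141,0,-51],"angular":[0,0,0]},{"jaw":-1,"xyz":[-141,0,-51],"angular":[0,0,0]}]'
python3 - <<'E'
from look import *
tgt((560,-60,340),Rt=toolR(0,D(-55),1))
E
```

```text
clock: 32.7
eef_pos: [639.0, 74.7, 275.2]
tool_rot: [3.124, 1.223, 2.161]
force: [0.3, 0.1, -3.5]
width: 49.1
gripper_force: 62.2
t 32.7 p [639.   74.7 275.2] rpy [3.124 1.223 2.161] q [-1.082  0.913  0.684  1.907  1.084  0.816 -0.932] w 49.1 F [ 0.3  0.1 -3.5]
[-84.1, -141.3, 39.3] [0.003, 1.223, -0.007]
```

```bash
python3 -m creep '[{"jaw":-1,"xyz":[-40,-20,-10],"angular":[0,0,0]},{"jaw":-1,"xyz":[-84,-60,10],"angular":[0,0.1,0]},{"jaw":-1,"xyz":[-84,-100,30],"angular":[0,0.25,0]},{"jaw":-1,"xyz":[-84,-141,39],"angular":[0,0.4,0]},{"jaw":-1,"xyz":[-84,-141,39],"angular":[0,0.55,0]},{"jaw":-1,"xyz":[-84,-141,39],"angular":[0,0.7,0]},{"jaw":-1,"xyz":[-84,-141,39],"angular":[0,0.85,0]},{"jaw":-1,"xyz":[-84,-141,39],"angular":[0,1.0,0]},{"jaw":-1,"xyz":[-84,-141,39],"angular":[0,1.15,0]},{"jaw":-1,"xyz":[-84,-141,39],"angular":[0,1.223,0]},{"jaw":-1,"xyz":[-84,-141,39],"angular":[0,1.223,0]}]'
python3 - <<'E'
from car import *
tgt((478,-461,260),Rt=toolR(D(-20),-.066,1))
E
```

```text
clock: 34.08
eef_pos: [559.5, -60.4, 334.8]
tool_rot: [-3.137, -0.001, 2.177]
force: [0.3, 0.7, -2.9]
width: 48.7
gripper_force: 62.5
t 34.08 p [559.5 -60.4 334.8] rpy [-3.137e+00 -1.000e-03  2.177e+00] q [-0.05   0.422  0.158  1.65  -0.071  1.08   0.734] w 48.7 F [ 0.3  0.7 -2.9]
[-283.0, -294.8, 75.7] [0.153, 0.322, -0.89]
```

```bash
python3 -m creep '[{"jaw":-1,"xyz":[-40,-42,10],"angular":[0.153,0.322,-0.89]},{"jaw":-1,"xyz":[-80,-84,20],"angular":[0.153,0.322,-0.89]},{"jaw":-1,"xyz":[-120,-126,32],"angular":[0.153,0.322,-0.89]},{"jaw":-1,"xyz":[-160,-168,44],"angular":[0.153,0.322,-0.89]},{"jaw":-1,"xyz":[-200,-210,55],"angular":[0.153,0.322,-0.89]},{"jaw":-1,"xyz":[-240,-252,65],"angular":[0.153,0.322,-0.89]},{"jaw":-1,"xyz":[-283,-295,75],"angular":[0.153,0.322,-0.89]},{"jaw":-1,"xyz":[-283,-295,75],"angular":[0.153,0.322,-0.89]},{"jaw":-1,"xyz":[-283,-295,75],"angular":[0.153,0.322,-0.89]}]'
python3 - <<'E'
from car import *
im,d=viewer.get_image('wrist');W=cloud('wrist',d); lying(W,(467,-370.5),-.066);lying(W,(473,-280.5),-.066); lying(W,(461,-470.5),-.066)
tgt((461,-460,110),(461,-460,62),(461,-460,56),Rt=toolR(D(-20),-.066,1))
E
```

```text
clock: 35.2
eef_pos: [480.9, -457.3, 260.3]
tool_rot: [3.138, -0.347, 3.082]
force: [0.8, 0.9, -1.3]
width: 49.2
gripper_force: 62.7
lying: y off -0.1 z 53.6 yaw 0.001 tilt 0.004 u range [-49.7  51.1] n 5394 cost 0.19
lying: y off 0.4 z 53.8 yaw 0.0 tilt 0.004 u range [-51.5  50.9] n 6322 cost 0.22Traceback (most recent call last):
  File "<stdin>", line 2, in <module>
  File "car.py", line 17, in lying
    print('lying: y off',round(f.x[0],1),'z',round(f.x[1],1),'yaw',round(f.x[2],3),'tilt',round(f.x[3],3),'u range',np.round(np.percentile(U,[1,99]),1),'n',k.sum(),'cost',round(f.cost/k.sum(),2))
                                                                                                                             ~~~~~~~~~~~~~^^^^^^^^^^
    return _quantile_unchecked(
        a, q, axis, out, overwrite_input, method, keepdims, weights)
    return _ureduce(a,
                    func=_quantile_ureduce_func,
    ...<5 lines>...
                    overwrite_input=overwrite_input,
                    method=method)
    r = func(a, **kwargs)
    result = _quantile(arr,
                       quantiles=q,
    ...<2 lines>...
                       out=out,
                       weights=wgt)
    slices_having_nans = np.isnan(arr[-1, ...])
                                  ~~~^^^^^^^^^
IndexError: index -1 is out of bounds for axis 0 with size 0
```

```bash
python3 - <<'E'
from car import *
tgt((461,-460.3,110),(461,-460.3,62),(461,-460.3,56),Rt=toolR(D(-20),-.066,1))
E
```

```text
t 35.25 p [ 481.7 -456.6  260.8] rpy [ 3.138 -0.346  3.084] q [0.613 0.804 0.029 1.177 0.164 1.457 2.105] w 48.8 F [-0.   0.6 -1.6]
[-32.0, -5.4, 148.8] [0.001, 0.003, 0.007]
[-48.3, -5.5, 193.9] [0.001, 0.003, 0.007]
[-50.3, -5.6, 199.5] [0.001, 0.003, 0.007]
```

```bash
python3 -m creep '[{"jaw":-1,"xyz":[-12,-2,50],"angular":[0,0,0.007]},{"jaw":-1,"xyz":[-22,-4,100],"angular":[0,0,0.007]},{"jaw":-1,"xyz":[-32,-5,148],"angular":[0,0,0.007]},{"jaw":-1,"xyz":[-41,-5,173],"angular":[0,0,0.007]},{"jaw":-1,"xyz":[-48,-5,193],"angular":[0,0,0.007]},{"jaw":-1,"xyz":[-50,-5,198],"angular":[0,0,0.007]},{"jaw":-1,"xyz":[-50,-5,198],"angular":[0,0,0.007]},{"jaw":-1,"xyz":[-50,-5,198],"angular":[0,0,0.007]}]'
python3 -c "
from car import *
tgt()"
```

```text
clock: 36.25
eef_pos: [461.1, -461.2, 58.8]
tool_rot: [3.141, -0.345, 3.074]
force: [-0.0, 4.2, 0.6]
width: 48.8
gripper_force: 63.0
t 36.25 p [ 461.1 -461.2   58.8] rpy [ 3.141 -0.345  3.074] q [0.632 0.997 0.032 1.36  0.183 1.083 2.046] w 48.8 F [-0.   4.2  0.6]
```

```bash
python3 -m creep '[{"jaw":-1,"xyz":[0,2,1.5],"angular":[0,0,0]},{"jaw":-1,"xyz":[0,2,1.5],"angular":[0,0,0]},{"jaw":0.0,"xyz":[0,2,1.5],"angular":[0,0,0]},{"jaw":0.4,"xyz":[0,2,0],"angular":[0,0,0]},{"jaw":0.4,"xyz":[0,2,0],"angular":[0,0,0]},{"jaw":0.4,"xyz":[0,2,-20],"angular":[0,0,0]},{"jaw":0.4,"xyz":[0,2,-60],"angular":[0,0,0]},{"jaw":0.4,"xyz":[0,2,-120],"angular":[0,0,0]},{"jaw":0.4,"xyz":[0,2,-180],"angular":[0,0,0]},{"jaw":0.4,"xyz":[0,2,-220],"angular":[0,0,0]},{"jaw":-1,"xyz":[0,2,-220],"angular":[0,0,0]}]'
python3 - <<'E'
from car import *
im,d=viewer.get_image('wrist');save('w6',im);W=cloud('wrist',d)
for c in ((461,-460.5),(467,-370.5),(473,-280.5)): lying(W,c,-.066)
tgt((420,-60,250),Rt=toolR(0,0,1))
E
```

```text
clock: 37.62
eef_pos: [537.0, -466.3, 268.4]
tool_rot: [-3.136, -0.34, 3.072]
force: [-0.3, -1.4, -0.4]
width: 42.9
gripper_force: 0.0
lying: y off 1.0 z 51.1 yaw -0.002 tilt -0.002 u range [-50.5  52.1] n 5485 cost 0.18
lying: y off 0.2 z 51.2 yaw -0.003 tilt -0.002 u range [-52.6  49.9] n 5667 cost 0.19
lying: y off 0.6 z 51.7 yaw -0.002 tilt -0.002 u range [-54.2  48.4] n 6019 cost 0.22
t 37.67 p [ 535.4 -465.8  265.9] rpy [-3.139 -0.344  3.073] q [0.584 0.891 0.031 0.974 0.152 1.573 2.087] w 35.5 F [-0.5 -0.4  0.2]
[129.3, 397.0, 62.2] [0.009, -0.344, -0.068]
```

View pics/w6.png

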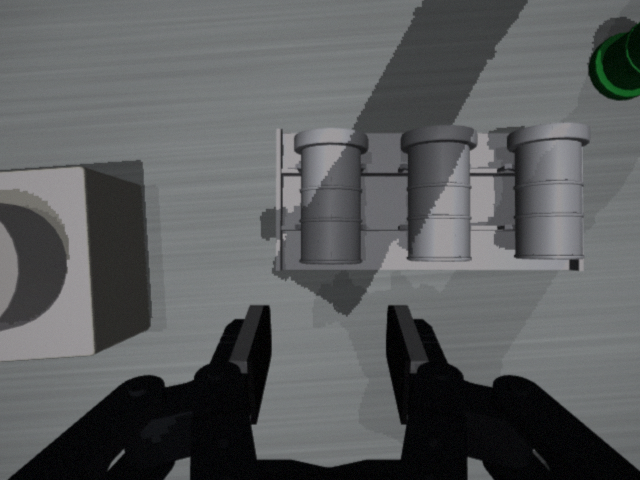

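All three funnels lie level in their cradles, at (330,195), (440,195) and (548,195). Now the main valve.

```bash
python3 - <<'E'
from look import *
tgt((420,-14,200),Rt=toolR(0,.046,1))
E
```

```text
t 37.67 p [ 535.4 -465.8  265.9] rpy [-3.139 -0.344  3.073] q [0.584 0.891 0.031 0.974 0.152 1.573 2.087] w 35.5 F [-0.5 -0.4  0.2]
[115.5, 443.1, 110.2] [0.017, -0.344, -0.113]
```

```bash
python3 -m creep '[{"jaw":-1,"xyz":[20,55,0],"angular":[0.017,-0.344,-0.113]},{"jaw":-1,"xyz":[40,110,10],"angular":[0.017,-0.344,-0.113]},{"jaw":-1,"xyz":[60,165,20],"angular":[0.017,-0.344,-0.113]},{"jaw":-1,"xyz":[80,220,35],"angular":[0.017,-0.344,-0.113]},{"jaw":-1,"xyz":[100,275,50],"angular":[0.017,-0.344,-0.113]},{"jaw":-1,"xyz":[115,330,70],"angular":[0.017,-0.344,-0.113]},{"jaw":-1,"xyz":[115,385,90],"angular":[0.017,-0.344,-0.113]},{"jaw":-1,"xyz":[115,440,110],"angular":[0.017,-0.344,-0.113]},{"jaw":-1,"xyz":[115,443,110],"angular":[0.017,-0.344,-0.113]},{"jaw":-1,"xyz":[115,443,110],"angular":[0.017,-0.344,-0.113]}]'
python3 - <<'E'
from look import *
im,d=viewer.get_image('top');W=cloud('top',d)
hsv=cv2.cvtColor(im,cv2.COLOR_RGB2HSV); b=(hsv[...,0]>105)&(hsv[...,0]<130)&(hsv[...,1]>150)&(W[...,2]>70)&(W[...,2]<95)
n,l,st,ce=cv2.connectedComponentsWithStats(b.astype(np.uint8))
for i in range(1,n):
    if st[i,4]>30: print('blue',st[i,4],cv2.minAreaRect(W[l==i][:,:2].astype(np.float32)))
push((468.5,-73.5),88,np.pi/2,62,[46,24,25,26,26,26,25,22,17,16],[0,0,15,30,45,60,75,90,90,93],yaw=np.pi+.046)
E
```

```text
clock: 38.92
eef_pos: [418.9, -13.9, 199.5]
tool_rot: [3.14, -0.004, -3.096]
force: [-1.1, -1.0, 0.1]
width: -0.1
gripper_force: 0.0
blue 122 ((503.9140625, 230.9093780517578), (13.232636451721191, 45.526580810546875), 6.334249496459961)
blue 125 ((508.7671813964844, 121.32150268554688), (11.798741340637207, 45.22255325317383), 1.124282717704773)
blue 126 ((499.04046630859375, 339.3906555175781), (11.51142406463623, 47.81073760986328), 0.8104432225227356)
t 38.98 p [419.4 -14.7 199.8] rpy [ 3.140e+00 -3.000e-03 -3.098e+00] q [ 0.065  0.394 -0.128  2.178  0.087  0.577  1.488] w 0.1 F [-0.1  0.5  0.5]
[-0.7, 0.9, 111.8] [0.002, -0.003, -0.002]
[-22.7, 0.9, 111.8] [0.002, -0.003, -0.002]
[-38.6, 5.3, 111.7] [0.002, -0.003, -0.002]
[-55.2, 5.7, 111.7] [0.002, -0.003, -0.002]
[-72.2, 1.3, 111.6] [0.002, -0.003, -0.002]
[-87.4, -7.4, 111.6] [0.002, -0.003, -0.002]
[-100.2, -20.7, 111.5] [0.002, -0.003, -0.002]
[-108.8, -38.9, 111.5] [0.002, -0.003, -0.002]
[-108.8, -43.9, 111.4] [0.002, -0.003, -0.002]
[-109.6, -48.1, 111.4] [0.002, -0.003, -0.002]
```

```bash
python3 -m creep '[{"jaw":-1,"xyz":[0,1,60],"angular":[0,0,0]},{"jaw":-1,"xyz":[0,1,111],"angular":[0,0,0]},{"jaw":-1,"xyz":[0,1,111],"angular":[0,0,0]},{"jaw":-1,"xyz":[-22,1,111],"angular":[0,0,0]},{"jaw":-1,"xyz":[-38,5,111],"angular":[0,0,0]},{"jaw":-1,"xyz":[-55,5,111],"angular":[0,0,0]},{"jaw":-1,"xyz":[-72,1,111],"angular":[0,0,0]},{"jaw":-1,"xyz":[-87,-8,111],"angular":[0,0,0]},{"jaw":-1,"xyz":[-100,-21,111],"angular":[0,0,0]},{"jaw":-1,"xyz":[-109,-39,111],"angular":[0,0,0]},{"jaw":-1,"xyz":[-109,-50,111],"angular":[0,0,0]},{"jaw":-1,"xyz":[-109,-50,111],"angular":[0,0,0]}]'
python3 -m creep '[{"jaw":-1,"xyz":[0,25,0],"angular":[0,0,0]},{"jaw":-1,"xyz":[0,30,-50],"angular":[0,0,0]},{"jaw":-1,"xyz":[20,30,-110],"angular":[0,0,0]},{"jaw":-1,"xyz":[60,80,-160],"angular":[0,0,0]},{"jaw":-1,"xyz":[60,130,-180],"angular":[0,0,0]},{"jaw":-1,"xyz":[60,170,-180],"angular":[0,0,0]}]'
python3 - <<'E'
from car import *
im,d=viewer.get_image('top');save('t9',im);W=cloud('top',d)
hsv=cv2.cvtColor(im,cv2.COLOR_RGB2HSV); b=(hsv[...,0]>105)&(hsv[...,0]<130)&(hsv[...,1]>150)&(W[...,2]>70)&(W[...,2]<95)
n,l,st,ce=cv2.connectedComponentsWithStats(b.astype(np.uint8))
for i in range(1,n):
    if st[i,4]>30: print('blue',st[i,4],cv2.minAreaRect(W[l==i][:,:2].astype(np.float32)))
for c in ((461,-460.5),(467,-370.5),(473,-280.5)): lying(W,c,-.066)
tgt()
E
```

```text
clock: 40.48
eef_pos: [527.2, -47.4, 90.9]
tool_rot: [3.126, -0.008, -3.091]
force: [-7.4, 26.5, 0.3]
width: -0.1
gripper_force: 13.2
clock: 41.22
eef_pos: [464.2, 109.2, 275.1]
tool_rot: [3.138, 0.007, -3.099]
force: [0.3, -0.3, -1.0]
width: 0.4
gripper_force: 0.0
blue 158 ((523.4420776367188, -69.25431060791016), (49.89537048339844, 16.053226470947266), 3.3313682079315186)
blue 128 ((499.03857421875, 339.9609680175781), (11.66341781616211, 47.61030960083008), 0.7661149501800537)
lying: y off -1.1 z 54.8 yaw -0.005 tilt -0.001 u range [-50.4  52.6] n 760 cost 0.85
lying: y off -1.8 z 54.6 yaw -0.004 tilt 0.004 u range [-52.   50.6] n 739 cost 0.9
lying: y off -1.4 z 54.7 yaw -0.002 tilt -0.002 u range [-53.6  49.2] n 728 cost 0.86
t 41.27 p [463.6 116.8 274.8] rpy [ 3.133  0.007 -3.09 ] q [-0.163  0.353 -0.185  1.953  0.077  0.834  1.234] w 0.3 F [0.6 6.4 0.6]
```

View pics/t9.png

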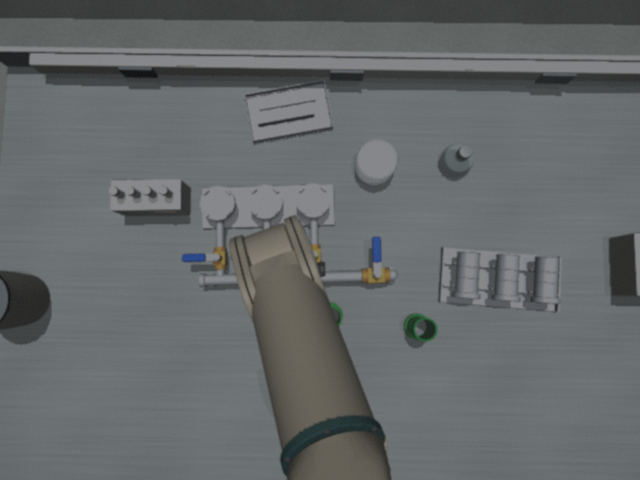

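The main lever now lies across its pipe at (377,250). The funnels are in the carrier and the bystanders are untouched. I let the arm settle and hand in.

```bash
python3 -m creep '[{"jaw":-1,"xyz":[0,0,-40],"angular":[0,0,0]},{"jaw":-1,"xyz":[0,0,-40],"angular":[0,0,0]},{"jaw":-1,"xyz":[0,0,-40],"angular":[0,0,0]},{"jaw":-1,"xyz":[0,0,-40],"angular":[0,0,0]}]' && python3 -c "
from h import *
print(ctrl.read_state()['force']); print(ctrl.finish_job())"
```

```text
clock: 41.78
eef_pos: [463.1, 107.6, 309.3]
tool_rot: [3.14, -0.003, -3.097]
force: [-0.9, 0.7, 0.7]
width: 0.1
gripper_force: 0.0
[-0.913012    0.68718057  0.68067574]
the job is handed in; nothing more can be done
None
```

The job is handed in at 41.8 s on the robot's clock: the station valves were shut first, then all three funnels were laid in the carrier's cradles, and the main valve was shut last. My final measurements and pictures agree with this, but the hand-in returned no verdict.

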